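Tip up the rinsed coupon carriers and hang them to dry

TASK

Rinsed fork-shaped carriers lie flat on tilting rests. First press the leg ends of every carrier down so that all of them stand tipped up together on their rests, and leave them so for ten seconds to drain; then take each one by its raised head and hang it astride the bar of the drying rail, fork legs down on either side of the bar. Finish with every tray level again, all carriers hanging freely, none ever dropped on the bench, and the beaker, bottle, marker and pipette left alone.

Things in the scene. Friction and masses are not known exactly. Their poses are not given: they have to be found in the camera images.
- carrier_1_mid (a point): centre (mid-thickness) of carrier 1: flat fork-shaped white plate 125 x 96 x 8 mm, 0.11 kg, legs heavier (metal coupons on top). x runs along its length from the solid head (head edge x = -62.5 mm) to the two leg ends (x = +62.5 mm), y across, z out of the upper face. At the start it lies level on rest 1, centre 7.5 mm to the head side of the hinge. Not always present
- carrier_1_notch (a point): blind end of the slot of carrier 1, mid-width, mid-thickness, at x = -22.5 mm from its centre, same axes; this edge sits on the bar when it hangs. The head is solid for 40 mm; below it two legs, 85 mm long and 31 mm wide (centre lines y = +-32.5 mm), with a 34 mm wide open slot between
- rest_1_pivot (a point): middle of the hinge line of rest 1, 60 mm above the bench: a fixed grey stand, base 135 x 124 mm, two uprights 74 mm high at y = +-58 mm, with a tilting steel tray between. x: along the tray to its far, leg end (roughly away from the robot); y: along the hinge; z up. Tray top 5 mm, carrier's upper face 13 mm above the hinge line when level
- rest_1_tray (a joint): tilt of the tray of rest 1: 0 level, 0.87 rad tipped (leg end down, head up). Stiff (0.07 Nm), stays where left: about 3 N on the leg ends tips it, on an ear levels it. The tray spans x = -20 to 61 mm from the hinge, with a low toe lip and side lips; two ears, 12 mm wide at y = +-40 mm, reach to x = -60 mm under the head, which is free between them
- carrier_2_mid (a point): centre (mid-thickness) of carrier 2: flat fork-shaped white plate 125 x 96 x 8 mm, 0.11 kg, legs heavier (metal coupons on top). x runs along its length from the solid head (head edge x = -62.5 mm) to the two leg ends (x = +62.5 mm), y across, z out of the upper face. At the start it lies level on rest 2, centre 7.5 mm to the head side of the hinge. Not always present
- carrier_2_notch (a point): blind end of the slot of carrier 2, mid-width, mid-thickness, at x = -22.5 mm from its centre, same axes; this edge sits on the bar when it hangs. The head is solid for 40 mm; below it two legs, 85 mm long and 31 mm wide (centre lines y = +-32.5 mm), with a 34 mm wide open slot between
- rest_2_pivot (a point): middle of the hinge line of rest 2, 60 mm above the bench: a fixed grey stand, base 135 x 124 mm, two uprights 74 mm high at y = +-58 mm, with a tilting steel tray between. x: along the tray to its far, leg end (roughly away from the robot); y: along the hinge; z up. Tray top 5 mm, carrier's upper face 13 mm above the hinge line when level
- rest_2_tray (a joint): tilt of the tray of rest 2: 0 level, 0.87 rad tipped (leg end down, head up). Stiff (0.07 Nm), stays where left: about 3 N on the leg ends tips it, on an ear levels it. The tray spans x = -20 to 61 mm from the hinge, with a low toe lip and side lips; two ears, 12 mm wide at y = +-40 mm, reach to x = -60 mm under the head, which is free between them
- carrier_3_mid (a point): centre (mid-thickness) of carrier 3: flat fork-shaped white plate 125 x 96 x 8 mm, 0.11 kg, legs heavier (metal coupons on top). x runs along its length from the solid head (head edge x = -62.5 mm) to the two leg ends (x = +62.5 mm), y across, z out of the upper face. At the start it lies level on rest 3, centre 7.5 mm to the head side of the hinge. Not always present
- carrier_3_notch (a point): blind end of the slot of carrier 3, mid-width, mid-thickness, at x = -22.5 mm from its centre, same axes; this edge sits on the bar when it hangs. The head is solid for 40 mm; below it two legs, 85 mm long and 31 mm wide (centre lines y = +-32.5 mm), with a 34 mm wide open slot between
- rest_3_pivot (a point): middle of the hinge line of rest 3, 60 mm above the bench: a fixed grey stand, base 135 x 124 mm, two uprights 74 mm high at y = +-58 mm, with a tilting steel tray between. x: along the tray to its far, leg end (roughly away from the robot); y: along the hinge; z up. Tray top 5 mm, carrier's upper face 13 mm above the hinge line when level
- rest_3_tray (a joint): tilt of the tray of rest 3: 0 level, 0.87 rad tipped (leg end down, head up). Stiff (0.07 Nm), stays where left: about 3 N on the leg ends tips it, on an ear levels it. The tray spans x = -20 to 61 mm from the hinge, with a low toe lip and side lips; two ears, 12 mm wide at y = +-40 mm, reach to x = -60 mm under the head, which is free between them
- rail_bar (a point): middle of the top of the drying rail's horizontal steel bar, 118 mm above the bench when standing. Bar 12 mm thick, 260 mm long, along this point's x axis; z up. It stands on two posts 127 mm either side of the middle, on a steel foot 280 x 90 x 12 mm; the whole rail is loose and weighs 2.6 kg
- beaker: bystander: glass beaker, 73 mm wide, 92 mm high, origin under its middle
- bottle: bystander: small white bottle with cap, 44 mm wide, 92 mm high, origin under its middle
- black_marker: bystander: marker pen lying, 135 mm long along its y, 16 mm thick, origin under its middle
- pipette: bystander: pipette lying, 236 mm long along its y, 33 mm high, origin under its middle
Not all that is in view belongs to the job. What is shaped like the part that bears carrier_2_mid but purple is not meant.

How it is judged:
By the outcome, as a careful person would: the job done as asked, in the order asked, and still so for the second after the job is handed in, with the robot touching nothing.
Of carrier_1, carrier_2, carrier_3 only 2 to 3 are there at a start; the rules pass over those that are not, and their reading is None.
At some moment in a run one of rail may be knocked a few centimetres aside while the robot is not near it.
It also fails if it takes over 210 s, if anything falls off the work surface, if the arm or the gripper's body presses on something with over 40 N, if the wrist force passes 120 N, or if a joint passes its speed limit or range.

ROBOT

A 6-joint arm with a two-finger parallel gripper is mounted at the origin on a cart in front of the work surface, level with it; the furniture and walls round the work are solid. World frame = base frame: x ahead of the robot, y to its left, z up, the work surface at z = 0. Lengths are in m, angles in rad, forces in N, time in s.
With the tool pointing down it reaches from about 0.35 to 0.725 m from the base axis. Payload 4.3 kg.
Tool frame: the origin (TCP) lies at the very end of the fingers, on their centre line; the grasp point (between the pads) lies 19 mm behind it; x points along the fingers, y is the direction in which the jaws open and shut, and the axes are right-handed (so a half turn about x gives the same grasp; the last joint's range is limited). The gripper opens to 85 mm and grips with 20 to 120 N. Pads are 22 mm wide; open, the fingers measure 114 mm over their backs; the gripper's body (76 mm by 85 mm) begins 54 mm behind the grasp point. The pads swing forward as they close: fully open they stand 13 mm farther back than shut.
Start: joints at [-1.213, 0.377, 0.081, 1.274, 0, 1.46], TCP at [0.259, -0.513, 0.231] pointing down, gripper open.
Joint ranges: [-2.72, 2.72], [-0.84, 1.66], [-1.02, 1.22], [-1.77, 2.12], [-1.37, 1.28], [-3.14, 3.14]. Speed limits (rad/s): [2.57, 2.57, 3.14, 3.14, 3.14, 3.14].

INTERFACE

Orientations are given as a 3x3 rotation matrix whose columns are the frame's x, y, z axes.
In Python, from station import arm gives the robot as it stands. The module is installed in compiled form; this text tells all that it offers.
- The arm moves only by the tool send_rows, never from a script. Its argument "increments" is text: rows parted by semicolons, each of 5 numbers parted by spaces: the closure in counts, from 0 (fully open) to 255 (shut), then the shift along the tool's x, y, z in mm, then the turn about the tool's x in rad. In form: fingers dx dy dz yaw; .... A call has exactly 8 rows; each row shifts and turns the commanded pose from where the row before left it, along the tool's axes as they then stand; what a row does not reach is not made up. A row lasts 1/8 s, in which the tool goes at most 62.5 mm and 10.7 degrees, less where a joint would pass 70% of its speed; a pose out of reach is approached as far as the arm can. A call is refused whole if a number of a shift passes 62.5 or a number of a turn 0.188, either way. A call with a gripper value outside its range is refused whole. The fingers move at their own pace and stop on an object; the grip force is fixed at half the most. Time passes only in rows, so rows that do not move let the fingers close, or fill a call up. It gives the time, the measured TCP pose, the force and the opening at its end, in the units of the state.
- arm.state(): the state, without advancing time (a new reading comes with each control period).
- arm.snapshot(name): name is "side" or "top" or "wrist"; returns a dict with "img" (480x640x3 uint8, red, green, blue), "range_z" (480x640 float32, m along the optical axis (not along the pixel's ray), 0 where there is no reading), "mtx" (3x3 intrinsics, pixels), "world_from_camera" (4x4, takes a point from camera to world coordinates). Camera axes: x right, y down, z forward; pixel columns grow to the right and rows downward; lengths in m; the calibration is good to about 2 mm. A picture is of the moment at which its call begins.
- arm.close_job(): hands the job in, once; it reports no verdict.
The state is a dict: "clock": time; "q": joint angles; "qvel": joint speeds; "joint_torque": joint torques, N m; "ee_pos": TCP position; "tool_rot": TCP orientation; "wrist_force": force on the tool from outside, world axes, zero at the start; "ft_torque": the same for the moment, N m; "width": finger opening in m.
Only numpy, scipy, OpenCV 4.12 (cv2) and the standard library are available. Lean on these libraries where they do the work, as an engineer would, in place of code of your own. Each camera call takes 0.05 s, during which the arm holds its last target.

## Working session

There is one attempt and no reset: what is moved stays moved. The work goes in short steps, Python scripts to look and compute and a tool call to move; the robot and the scene stay as the last step left them, time stands still between calls to the robot, and variables do not carry over. Pictures are saved under pics/ and viewed, and the job is handed in when it is done.

Besides the shell and the picture viewer there is one more tool, called as name(argument=value, ...) on one line, values as JSON. send_rows: Moves the arm, as the interface text tells. Its arguments: {"type":"object","properties":{"increments":{"type":"string"}},"required":["increments"]}

```bash
ls; mkdir -p pics
cat > h.py <<'E'
from station import arm
import numpy as np, cv2
def snap(n,f):
    s=arm.snapshot(n); cv2.imwrite('pics/'+f,s['img'][:,:,::-1]); np.savez('/tmp/'+n+'.npz',**s); return s
def pts(s):
    z=s['range_z']; K=s['mtx']; v,u=np.mgrid[0:480,0:640]
    P=np.stack([(u-K[0,2])/K[0,0]*z,(v-K[1,2])/K[1,1]*z,z],-1)
    T=s['world_from_camera']; return P@T[:3,:3].T+T[:3,3]
E
python3 - <<'E'
from h import *
for n in ['side','top','wrist']:
    s=snap(n,n+'0.png'); print(n,s['world_from_camera'].round(3).tolist(),s['mtx'].tolist())
st=arm.state(); print({k:np.round(v,3).tolist() for k,v in st.items()})
E
```

```text
pics
side [[-0.984, -0.057, 0.17, 0.337], [-0.178, 0.431, -0.884, 0.98], [-0.023, -0.9, -0.434, 0.577], [0.0, 0.0, 0.0, 1.0]] [[436.27210230592345, 0.0, 321.7360416262911], [0.0, 436.27210230592345, 247.31366210797998], [0.0, 0.0, 1.0]]
top [[0.023, -0.991, 0.133, 0.33], [-1.0, -0.022, 0.008, 0.016], [-0.005, -0.133, -0.991, 1.284], [0.0, 0.0, 0.0, 1.0]] [[436.28855046757064, 0.0, 321.62223651542354], [0.0, 436.28855046757064, 241.58696886332612], [0.0, 0.0, 1.0]]
wrist [[0.451, -0.845, -0.287, 0.333], [-0.893, -0.428, -0.143, -0.477], [-0.002, 0.32, -0.947, 0.374], [0.0, 0.0, 0.0, 1.0]] [[425.6802435579461, 0.0, 327.6839819779205], [0.0, 425.6802435579461, 242.68964508736426], [0.0, 0.0, 1.0]]
{'clock': 0.15, 'q': [-1.213, 0.378, 0.08, 1.274, 0.0, 1.461], 'qvel': [0.0, -0.004, 0.003, 0.002, -0.0, -0.0], 'joint_torque': [0.001, -46.404, 27.017, 0.014, -0.0, -0.0], 'ee_pos': [0.259, -0.513, 0.231], 'tool_rot': [[-0.001, 0.451, -0.893], [0.001, -0.893, -0.451], [-1.0, -0.002, -0.0]], 'wrist_force': [0.42, 0.057, -0.16], 'ft_torque': [-0.018, 0.033, 0.012], 'width': 0.085}
```

View pics/top0.png

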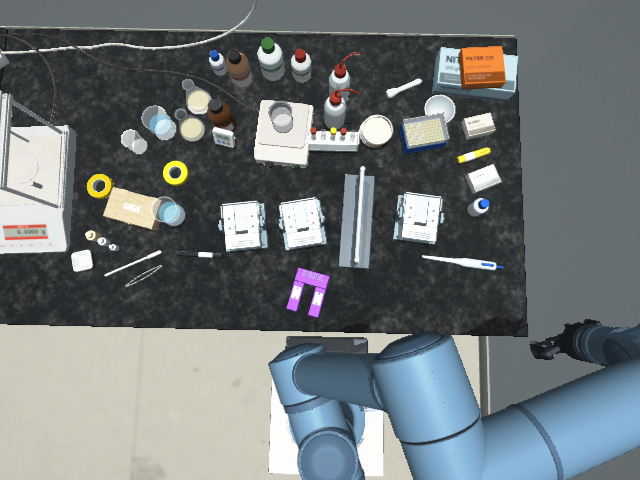

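View pics/side0.png

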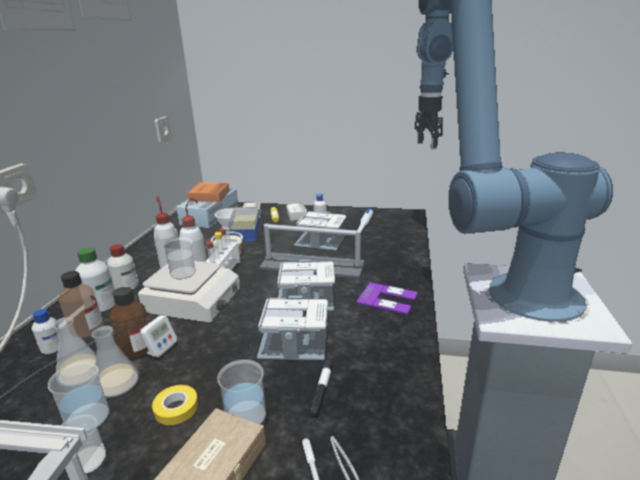

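View pics/wrist0.png

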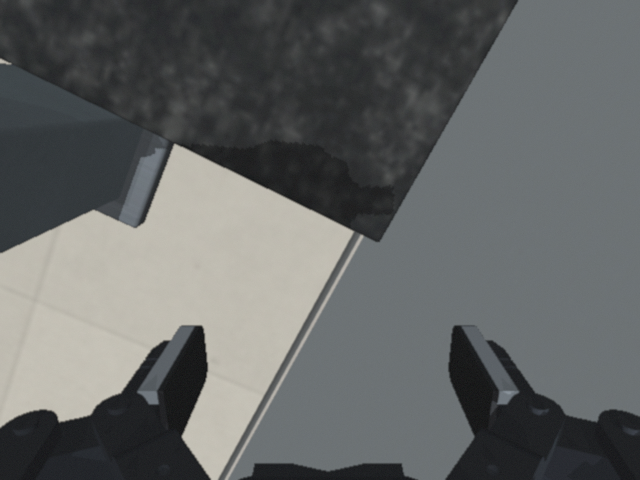

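The top view shows three white carriers on rests, at px (243,225), (302,222) and (419,217). The purple lookalike at (309,290) is the decoy, so I'll ignore it. The rail is at (358,220), its bar running along world x. I'll enlarge the view to confirm and then measure.

Run:
```python
from h import *
s=dict(np.load('/tmp/top.npz')); P=pts(s)
c=s['img'][165:330,200:520]; cv2.imwrite('pics/crop0.png',cv2.resize(c,None,fx=2.5,fy=2.5,interpolation=cv2.INTER_CUBIC)[:,:,::-1])
for n,(u0,u1,v0,v1) in dict(A=(215,272,195,256),B=(274,330,192,252),C=(390,448,186,250)).items():
    q=P[v0:v1,u0:u1]; im=s['img'][v0:v1,u0:u1].astype(int); z=q[...,2]
    m=(z>.066)&(z<.082)&(im.min(-1)>190)
    m=cv2.morphologyEx(m.astype(np.uint8),cv2.MORPH_OPEN,np.ones((2,2)))>0
    xy=q[m][:,:2]; r=cv2.minAreaRect((xy*1000).astype(np.float32)); print(n,m.sum(),r,np.median(z[m]))
q=P[160:275,335:380]; 
m=(q[...,2]>.108)&(q[...,2]<.13); xy=q[m][:,:2]; print('bar',cv2.minAreaRect((xy*1000).astype(np.float32)),np.median(q[m][:,2]))
m=(q[...,2]>.006)&(q[...,2]<.02); xy=q[m][:,:2]; print('foot',cv2.minAreaRect((xy*1000).astype(np.float32)))
```

```text
A 1134 ((438.320556640625, 185.7809600830078), (376.268798828125, 143.6134796142578), 36.731285095214844) 0.07304153948027114
B 1154 ((471.4739990234375, 78.4123306274414), (287.3207092285156, 118.51203918457031), 2.5722508430480957) 0.0730765289832831
C 1101 ((454.9560546875, -174.62599182128906), (149.14108276367188, 429.7068786621094), 52.32272720336914) 0.0733037477222438
bar ((566.837158203125, -75.36109924316406), (12.170639991760254, 267.1997375488281), 87.09230041503906) 0.11693106242499585
foot ((581.0736083984375, -78.67694091796875), (344.9523010253906, 128.8509521484375), 0.27230969071388245)
```

View pics/crop0.png

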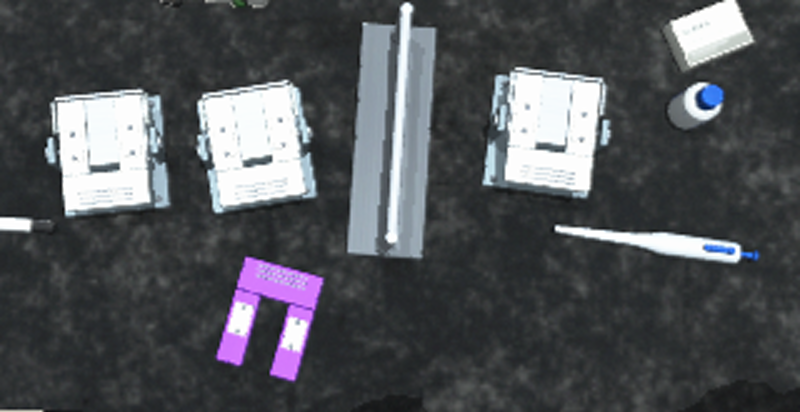

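```bash
cat >> h.py <<'E'
def fitc(P,c0,zlo=.0695,zhi=.078,r=.09,yaw0=0.):
    """fit fork rectangle to upper-face points near c0; returns mid xy,yaw (x: head->legs)"""
    from scipy.optimize import minimize
    q=P.reshape(-1,3); m=(q[:,2]>zlo)&(q[:,2]<zhi)&(np.hypot(q[:,0]-c0[0],q[:,1]-c0[1])<r)
    g=np.full((200,200),0,np.uint8)   # 1mm grid around c0
    xy=q[m][:,:2]
    best=None
    def cost(p):
        c,s=np.cos(p[2]),np.sin(p[2]); d=xy-p[:2]; a=d[:,0]*c+d[:,1]*s; b=-d[:,0]*s+d[:,1]*c
        # signed distance to the rectangle, slot ignored
        ox=np.abs(a)-.0625; oy=np.abs(b)-.048
        sg=lambda t:1/(1+np.exp(t/.0015))
        inside=sg(ox)*sg(oy)
        slot=sg(-(a+.0225))*sg(np.abs(b)-.017)
        return -(inside*(1-1.8*slot)).sum()
    for y in yaw0+np.linspace(-.35,.35,8):
        for dx in (-.012,0,.012):
            for dy in (-.012,0,.012):
                o=minimize(cost,[c0[0]+dx,c0[1]+dy,y],method='Nelder-Mead',options=dict(xatol=1e-4,fatol=.1,maxiter=200,initial_simplex=np.array([[c0[0]+dx,c0[1]+dy,y],[c0[0]+dx+.006,c0[1]+dy,y],[c0[0]+dx,c0[1]+dy+.006,y],[c0[0]+dx,c0[1]+dy,y+.05]])))
                if best is None or o.fun<best.fun: best=o
    return best.x,-best.fun,m.sum()
E
python3 - <<'E'
from h import *
s=dict(np.load('/tmp/top.npz')); P=pts(s)
for n,(u,v) in dict(A=(243,225),B=(302,222),C=(419,217)).items():
    c=P[v-10:v+20,u-10:u+10].reshape(-1,3); c=np.median(c,0); 
    x,f,k=fitc(P,c[:2]); p=x[:2]+.0075*np.array([np.cos(x[2]),np.sin(x[2])])
    print(n,x.round(4),f,k,'pivot',p.round(4))
for v in range(165,268,8):
    r=P[v,340:376]; m=(r[:,2]>.110)&(r[:,2]<.125); print(v,r[m].mean(0).round(3) if m.any() else None,m.sum())
E
```

```text
A [0.5342 0.2541 0.1297] 947.1167925091466 1174 pivot [0.5417 0.2551]
B [0.5453 0.0838 0.1861] 934.1077024307602 1179 pivot [0.5527 0.0852]
C [ 0.5686 -0.2513 -0.1207] 931.6782675764032 1175 pivot [ 0.5761 -0.2522]
165 None 0
173 [ 0.68  -0.081  0.117] 4
181 [ 0.658 -0.08   0.115] 5
189 [ 0.634 -0.078  0.118] 4
197 [ 0.612 -0.078  0.117] 4
205 [ 0.59  -0.076  0.117] 4
213 [ 0.567 -0.075  0.118] 5
221 [ 0.545 -0.074  0.118] 4
229 [ 0.523 -0.073  0.116] 5
237 [ 0.501 -0.072  0.117] 4
245 [ 0.48  -0.07   0.117] 5
253 [ 0.458 -0.069  0.118] 4
261 [ 0.436 -0.068  0.117] 5
```

Add to h.py:
```python
def go(target=None,yaw=None):
    st=arm.state(); R=st['tool_rot']; p=st['ee_pos']; cy=np.arctan2(R[1,1],R[0,1])
    print('t %.2f'%st['clock'],'p',np.round(p,4),'yaw %.3f'%cy,'F',np.round(st['wrist_force'],1),'w %.4f'%st['width'])
    if yaw is not None: print('turn needed (tool x): %.3f'%(-(yaw-cy)))
    if target is not None: 
        y=cy if yaw is None else yaw; c,s=np.cos(y),np.sin(y)
        R=np.array([[0,c,s],[0,s,-c],[-1,0,0]]); print('tool mm',(R.T@(np.array(target)-p)*1000).round(1))
```

```text
(no output)
```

send_rows(increments="255 -5 0 0 -0.123; 255 -5 0 0 -0.123; 255 -5 0 0 -0.123; 255 -5 0 0 -0.123; 255 0 0 0 -0.123; 255 0 0 0 -0.123; 255 0 0 0 -0.123; 255 0 0 0 -0.121")

```text
clock: 1.15
ee_pos: [0.2592, -0.513, 0.2509]
tool_rot: [[-0.0, 0.993, -0.117], [0.001, -0.117, -0.993], [-1.0, -0.0, -0.001]]
wrist_force: [-0.3, 0.6, 0.3]
width: 0.0001
```

```bash
cat >> h.py <<'E'
PIV=dict(A=(.5417,.2551,.1297),B=(.5527,.0852,.1861),C=(.5761,-.2522,-.1207))
def loc(n,x,y,z):
    a,b,t=PIV[n]; c,s=np.cos(t),np.sin(t); return [a+x*c-y*s,b+x*s+y*c,z]
E
python3 -c "
from h import *
go(loc('C',.042,.0325,.2),-.1207)"
```

```text
t 1.15 p [ 0.2592 -0.513   0.2509] yaw -0.117 F [-0.3  0.6  0.3] w 0.0001
turn needed (tool x): 0.004
tool mm [  50.9  325.2 -329.6]
```

send_rows(increments="255 0 36 -36 0; 255 0 36 -36 0; 255 0 36 -36 0; 255 0 36 -36 0; 255 0 36 -36 0; 255 0 36 -36 0; 255 0 36 -36 0; 255 0 36 -36 0")

```text
clock: 2.15
ee_pos: [0.581, -0.2609, 0.251]
tool_rot: [[-0.0, 0.993, -0.121], [0.0, -0.121, -0.993], [-1.0, -0.0, 0.0]]
wrist_force: [-0.4, -0.7, 0.8]
width: 0.0
```

```bash
python3 -c "
from h import *
go(loc('C',.042,.0325,.2),-.1207)
s=snap('wrist','w1.png');P=pts(s)
x,f,k=fitc(P,[.5686,-.2513]);print(x,f,k)
"
```

```text
t 2.15 p [ 0.581  -0.2609  0.251 ] yaw -0.121 F [-0.4 -0.7  0.8] w 0.0000
turn needed (tool x): -0.000
tool mm [ 51.   36.1 -40.5]
[ 0.56957999 -0.25296776 -0.11793447] 13677.281328782792 16841
```

View pics/w1.png

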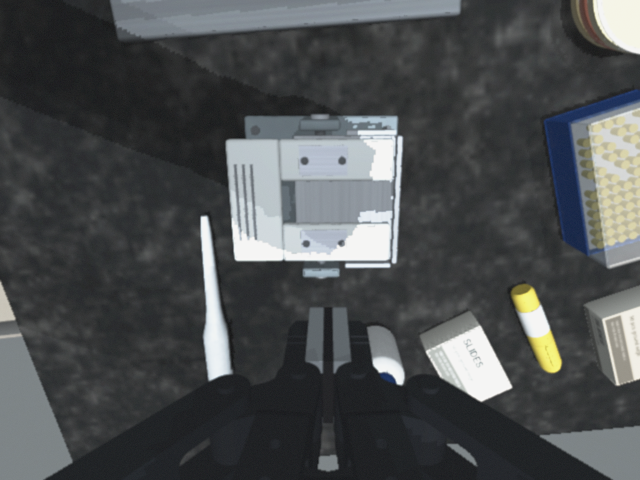

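send_rows(increments="255 0 18 -20 0; 255 0 18 -20 0; 255 50 0 0 0; 255 50 0 0 0; 255 40 0 0 0; 255 20 0 0 0; 255 0 0 0 0; 255 0 0 0 0")

```text
clock: 3.2
ee_pos: [0.621, -0.2271, 0.0923]
tool_rot: [[0.001, 0.993, -0.121], [-0.001, -0.121, -0.993], [-1.0, 0.001, 0.0]]
wrist_force: [0.1, -0.1, 0.5]
width: -0.0002
```

```bash
sed -i "s/C=(.5761,-.2522,-.1207)/C=(.5765,-.2530,-.119)/" h.py; python3 -c "
from h import *
go(loc('C',.042,.0325,.09),-.119)
"
```

```text
t 3.20 p [ 0.621  -0.2271  0.0923] yaw -0.121 F [ 0.1 -0.1  0.5] w -0.0002
turn needed (tool x): -0.002
tool mm [ 2.3  0.9 -1.5]
```

send_rows(increments="255 10 0 0 0; 255 6 0 0 0; 255 5 0 0 0; 255 5 0 0 0; 255 5 0 0 0; 255 4 0 0 0; 255 3 0 0 0; 255 0 0 0 0")

```text
clock: 4.2
ee_pos: [0.6199, -0.2267, 0.0527]
tool_rot: [[-0.001, 0.993, -0.121], [0.0, -0.121, -0.993], [-1.0, -0.001, -0.0]]
wrist_force: [1.1, -0.5, 0.6]
width: 0.0001
```

```bash
python3 -c "
from h import *
go()
s=snap('wrist','w2.png')
"
```

```text
t 4.20 p [ 0.6199 -0.2267  0.0527] yaw -0.121 F [ 1.1 -0.5  0.6] w 0.0001
```

View pics/w2.png

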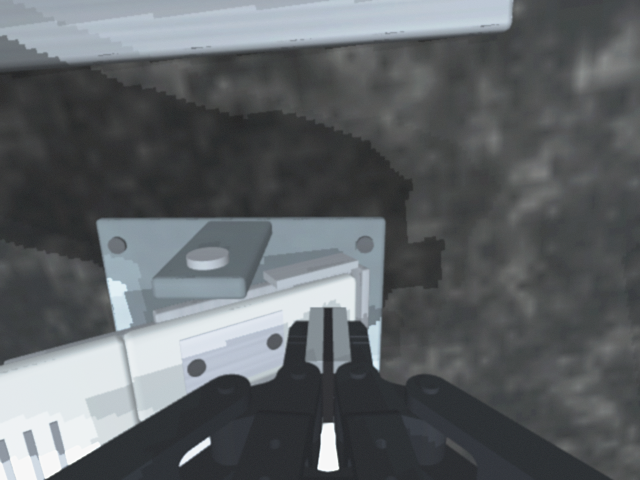

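send_rows(increments="255 -50 0 0 0; 105 0 0 0 -0.18; 105 0 0 0 -0.18; 105 0 0 0 -0.18; 105 0 0 0 -0.18; 105 0 0 0 -0.18; 105 0 0 0 -0.18; 105 0 0 0 -0.18")

```text
clock: 5.25
ee_pos: [0.6187, -0.2262, 0.1024]
tool_rot: [[-0.004, 0.413, 0.911], [0.001, 0.911, -0.413], [-1.0, -0.001, -0.004]]
wrist_force: [0.2, -0.5, -0.5]
width: 0.05
```

```bash
python3 -c "
from h import *
go(loc('C',.042,.0,.09),-.119+1.571)
"
```

```text
t 5.25 p [ 0.6187 -0.2262  0.1024] yaw 1.145 F [ 0.2 -0.5 -0.5] w 0.0500
turn needed (tool x): -0.307
tool mm [ 12.4 -31.6   3.2]
```

send_rows(increments="105 0 0 0 -0.154; 105 0 0 0 -0.153; 105 0 -32 4 0; 105 25 0 0 0; 105 10 0 0 0; 105 8 0 0 0; 105 8 0 0 0; 105 0 0 0 0")

```text
clock: 6.25
ee_pos: [0.6201, -0.2585, 0.0518]
tool_rot: [[-0.001, 0.124, 0.992], [0.0, 0.992, -0.124], [-1.0, 0.0, -0.001]]
wrist_force: [0.3, -0.1, -0.0]
width: 0.0502
```

```bash
python3 -c "
from h import *
go(loc('C',.042,.0,.04),-.119+1.571)
s=snap('wrist','w3.png')
"
```

```text
t 6.25 p [ 0.6201 -0.2585  0.0518] yaw 1.446 F [ 0.3 -0.1 -0. ] w 0.0502
turn needed (tool x): -0.006
tool mm [11.8  0.3 -1.9]
```

View pics/w3.png

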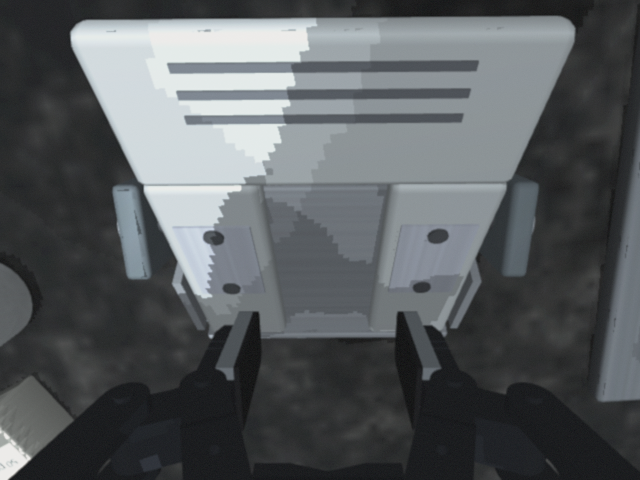

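send_rows(increments="105 5 0 0 0; 105 4 0 0 0; 105 4 0 0 0; 105 3 0 0 0; 105 0 0 0 0; 105 0 0 0 0; 105 0 0 0 0; 105 0 0 0 0")

```text
clock: 7.3
ee_pos: [0.6204, -0.259, 0.0363]
tool_rot: [[-0.0, 0.125, 0.992], [0.0, 0.992, -0.125], [-1.0, 0.0, -0.0]]
wrist_force: [0.3, 0.2, -0.4]
width: 0.0502
```

```bash
python3 -c "
from h import *
go()
P=pts(snap('wrist','w4.png'))
# plane fit of upper face over carrier
a,b,t=PIV['C'];q=P.reshape(-1,3);d=q[:,:2]-[a,b];X=d[:,0]*np.cos(t)+d[:,1]*np.sin(t);Y=-d[:,0]*np.sin(t)+d[:,1]*np.cos(t)
m=(abs(Y)<.03)&(X<-.012)&(X>-.06)&(q[:,2]>.05)
A=np.c_[X[m],np.ones(m.sum())];k,*_=np.linalg.lstsq(A,q[m,2],rcond=None);print('tilt',np.arctan(-k[0]),m.sum())
"
```

```text
t 7.30 p [ 0.6204 -0.259   0.0363] yaw 1.446 F [ 0.3  0.2 -0.4] w 0.0502
tilt 0.8097813418157246 59303
```

send_rows(increments="105 2 0 0 0; 105 2 0 0 0; 105 2 0 0 0; 105 0 0 0 0; 105 0 0 0 0; 105 0 0 0 0; 105 0 0 0 0; 105 0 0 0 0")

```text
clock: 8.35
ee_pos: [0.6222, -0.2598, 0.0316]
tool_rot: [[0.003, 0.124, 0.992], [-0.002, 0.992, -0.124], [-1.0, -0.001, 0.004]]
wrist_force: [1.0, -1.0, 5.4]
width: 0.0504
```

```bash
cat >> h.py <<'E'
def tilt(P,n,f=None):
    a,b,t=PIV[n];q=P.reshape(-1,3);d=q[:,:2]-[a,b];X=d[:,0]*np.cos(t)+d[:,1]*np.sin(t);Y=-d[:,0]*np.sin(t)+d[:,1]*np.cos(t)
    m=(abs(Y)<.04)&(X<-.012)&(X>-.065)&(q[:,2]>.05)&(q[:,2]<.135)
    if m.sum()<10: return None
    X=X[m];Z=q[m,2]
    for i in range(4):
        k=np.polyfit(X,Z,1); r=np.abs(Z-np.polyval(k,X)); g=r<max(.003,2*np.median(r)); X,Z=X[g],Z[g]
    return round(float(np.arctan(-k[0])),3),len(X),'z at x=-.03: %.4f'%np.polyval(k,-.03)
E
python3 -c "
from h import *
go()
P=pts(snap('wrist','w4.png'));print(tilt(P,'C'))
"
```

```text
t 8.35 p [ 0.6222 -0.2598  0.0316] yaw 1.446 F [ 1.  -1.   5.4] w 0.0504
(0.83, 69571, 'z at x=-.03: 0.1154')
```

send_rows(increments="105 2 0 0 0; 105 1 0 0 0; 105 1 0 0 0; 105 0 0 0 0; 105 0 0 0 0; 105 0 0 0 0; 105 0 0 0 0; 105 0 0 0 0")

```text
clock: 9.4
ee_pos: [0.6238, -0.2605, 0.0294]
tool_rot: [[0.007, 0.124, 0.992], [-0.003, 0.992, -0.124], [-1.0, -0.002, 0.007]]
wrist_force: [3.1, -0.3, 10.6]
width: 0.0506
```

```bash
python3 -c "
from h import *
go()
P=pts(snap('wrist','w4.png'));print(tilt(P,'C'))
"
```

```text
t 9.40 p [ 0.6238 -0.2605  0.0294] yaw 1.446 F [ 3.1 -0.3 10.6] w 0.0506
(0.862, 63098, 'z at x=-.03: 0.1160')
```

send_rows(increments="105 -50 0 0 0; 105 -55 0 0 0; 105 -50 0 0 0; 105 0 0 0 -0.156; 105 0 0 0 -0.155; 105 0 0 0 0; 105 0 0 0 0; 105 0 0 0 0")

```text
clock: 10.45
ee_pos: [0.6202, -0.2589, 0.1808]
tool_rot: [[-0.001, -0.184, 0.983], [0.0, 0.983, 0.184], [-1.0, 0.001, -0.001]]
wrist_force: [0.5, -0.6, 0.2]
width: 0.0506
```

```bash
python3 -c "
from h import *
go(loc('B',.044,.0,.2),.1861+1.571)
"
```

```text
t 10.45 p [ 0.6202 -0.2589  0.1808] yaw 1.756 F [ 0.5 -0.6  0.2] w 0.0506
turn needed (tool x): -0.001
tool mm [-19.2 350.6  41.4]
```

send_rows(increments="105 0 44 5 0; 105 0 44 5 0; 105 0 44 5 0; 105 0 44 5 0; 105 0 44 5 0; 105 0 44 5 0; 105 0 44 5 0; 105 0 42 5 0")

```text
clock: 11.45
ee_pos: [0.5947, 0.0938, 0.1813]
tool_rot: [[0.0, -0.184, 0.983], [-0.0, 0.983, 0.184], [-1.0, -0.0, 0.0]]
wrist_force: [-0.0, 0.2, 0.7]
width: 0.0503
```

```bash
python3 -c "
from h import *
go(loc('B',.044,.0,.09),.1861+1.571)
P=pts(snap('wrist','w5.png'));x,f,k=fitc(P,[.5453,.0838],yaw0=.18);print(x,f,k)
"
```

```text
t 11.45 p [0.5947 0.0938 0.1813] yaw 1.756 F [-0.   0.2  0.7] w 0.0503
turn needed (tool x): -0.001
tool mm [91.3 -0.7  1.1]
[0.54483366 0.0819226  0.18761337] 25573.55027412527 30965
```

View pics/w5.png

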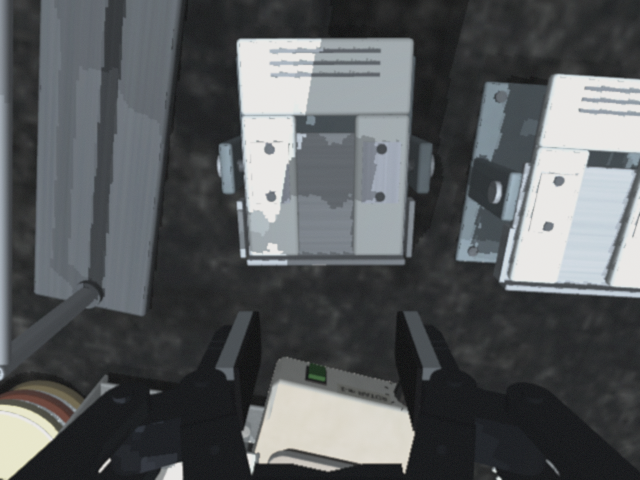

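send_rows(increments="105 55 -1 1 0; 105 45 0 0 0; 105 14 0 0 0; 105 10 0 0 0; 105 8 0 0 0; 105 8 0 0 0; 105 6 0 0 0; 105 4 0 0 0")

```text
clock: 12.5
ee_pos: [0.5978, 0.0916, 0.0321]
tool_rot: [[0.003, -0.185, 0.983], [0.0, 0.983, 0.185], [-1.0, -0.0, 0.003]]
wrist_force: [1.7, -0.1, 7.8]
width: 0.0504
```

send_rows(increments="105 2 0 0 0; 105 2 0 0 0; 105 0 0 0 0; 105 0 0 0 0; 105 0 0 0 0; 105 0 0 0 0; 105 0 0 0 0; 105 0 0 0 0")

```text
clock: 13.5
ee_pos: [0.5999, 0.0918, 0.0296]
tool_rot: [[0.007, -0.185, 0.983], [0.001, 0.983, 0.185], [-1.0, -0.001, 0.007]]
wrist_force: [2.2, -0.1, 7.8]
width: 0.0503
```

```bash
python3 -c "
from h import *
go()
P=pts(snap('wrist','w6.png'));print(tilt(P,'B'))
"
```

```text
t 13.50 p [0.5999 0.0918 0.0296] yaw 1.757 F [ 2.2 -0.1  7.8] w 0.0503
(0.855, 65144, 'z at x=-.03: 0.1154')
```

View pics/w6.png

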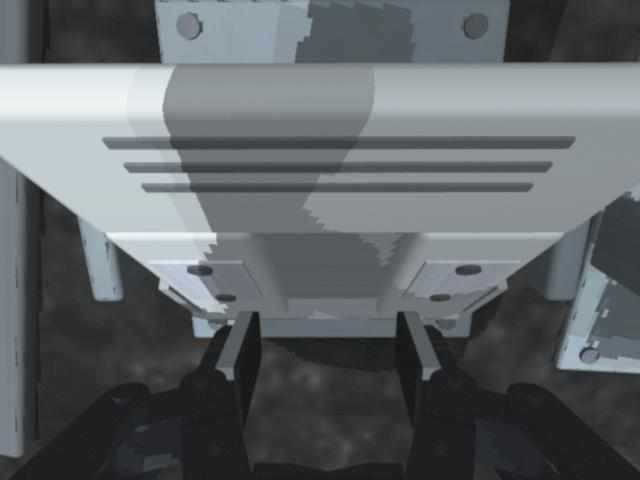

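send_rows(increments="105 2 0 0 0; 105 0 0 0 0; 105 0 0 0 0; 105 -50 0 0 0; 105 -50 0 0 0; 105 -50 0 0 0; 105 0 0 0 0.028; 105 0 0 0 0.028")

```text
clock: 14.55
ee_pos: [0.5959, 0.0916, 0.1747]
tool_rot: [[-0.001, -0.128, 0.992], [-0.0, 0.992, 0.128], [-1.0, -0.0, -0.001]]
wrist_force: [-0.0, -0.3, -1.2]
width: 0.0502
```

```bash
python3 -c "
from h import *
go(loc('A',.045,.0,.18),.1297+1.571)
P=pts(snap('wrist','w6.png'));print(tilt(P,'B'))
"
```

```text
t 14.55 p [0.5959 0.0916 0.1747] yaw 1.700 F [-0.  -0.3 -1.2] w 0.0502
turn needed (tool x): -0.001
tool mm [ -5.3 169.2  12.5]
(0.841, 8043, 'z at x=-.03: 0.1148')
```

send_rows(increments="105 0 34 3 0; 105 0 34 3 0; 105 0 34 3 0; 105 0 34 3 0; 105 0 33 1 0; 105 0 0 0 0; 105 0 0 0 0; 105 0 0 0 0")

```text
clock: 15.6
ee_pos: [0.587, 0.2596, 0.1746]
tool_rot: [[-0.001, -0.128, 0.992], [-0.001, 0.992, 0.128], [-1.0, -0.001, -0.001]]
wrist_force: [-0.6, -0.4, 0.2]
width: 0.0502
```

```bash
python3 -c "
from h import *
go(loc('A',.045,.0,.028),.1297+1.571)
P=pts(snap('wrist','w7.png'));x,f,k=fitc(P,[.5342,.2541],yaw0=.13);print(x,f,k)
"
```

```text
t 15.60 p [0.587  0.2596 0.1746] yaw 1.700 F [-0.6 -0.4  0.2] w 0.0502
turn needed (tool x): -0.001
tool mm [146.6   1.4  -0.5]
[0.53373574 0.25279064 0.12373354] 27193.629052452812 32872
```

View pics/w7.png

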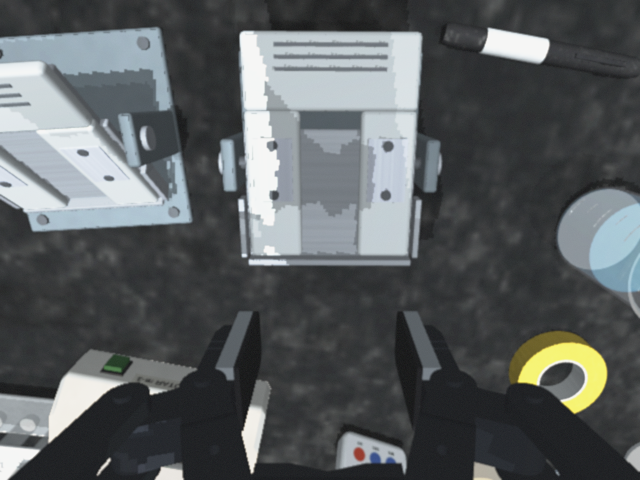

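send_rows(increments="105 50 0 0 0; 105 45 0 0 0; 105 12 0 0 0; 105 10 0 0 0; 105 8 0 0 0; 105 8 0 0 0; 105 6 0 0 0; 105 4 0 0 0")

```text
clock: 16.65
ee_pos: [0.5874, 0.261, 0.0322]
tool_rot: [[0.001, -0.13, 0.992], [0.0, 0.992, 0.13], [-1.0, 0.0, 0.001]]
wrist_force: [0.0, -0.1, 0.5]
width: 0.0502
```

send_rows(increments="105 2 0 0 0; 105 2 0 0 0; 105 2 0 0 0; 105 0 0 0 0; 105 0 0 0 0; 105 0 0 0 0; 105 0 0 0 0; 105 0 0 0 0")

```text
clock: 17.65
ee_pos: [0.5899, 0.2617, 0.0284]
tool_rot: [[0.006, -0.13, 0.992], [0.002, 0.992, 0.13], [-1.0, 0.001, 0.006]]
wrist_force: [2.6, 0.5, 6.8]
width: 0.0501
```

```bash
python3 -c "
from h import *
go()
P=pts(snap('wrist','w8.png'));print(tilt(P,'A'))
P=pts(snap('top','t8.png'));print([tilt(P,n) for n in 'ABC'])
"
```

```text
t 17.65 p [0.5899 0.2617 0.0284] yaw 1.701 F [2.6 0.5 6.8] w 0.0501
(0.874, 60600, 'z at x=-.03: 0.1158')
[(0.827, 114, 'z at x=-.03: 0.1146'), (0.819, 177, 'z at x=-.03: 0.1143'), (0.793, 173, 'z at x=-.03: 0.1137')]
```

View pics/t8.png

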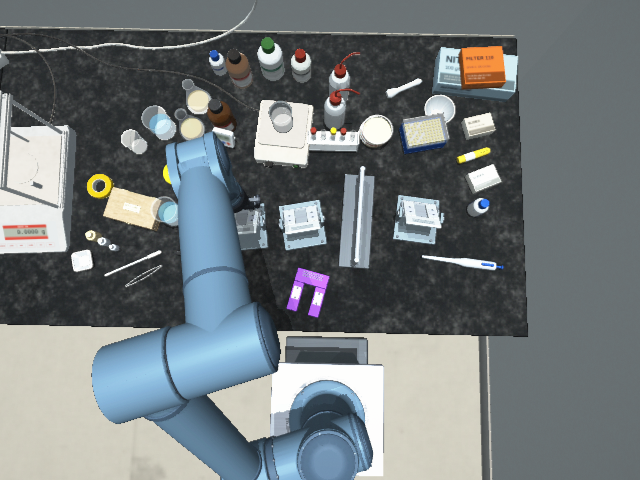

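send_rows(increments="105 -50 0 0 0; 105 -50 0 0 0; 105 -50 0 0 0; 105 -20 0 0 0.175; 105 0 0 0 0.175; 105 0 0 0 0.175; 105 0 0 0 0.175; 105 0 0 0 0.175")

```text
clock: 18.75
ee_pos: [0.5866, 0.2606, 0.1956]
tool_rot: [[-0.001, 0.682, 0.731], [-0.001, 0.731, -0.682], [-1.0, -0.002, -0.001]]
wrist_force: [-0.1, 0.4, 0.0]
width: 0.0499
```

send_rows(increments="40 0 0 0 0.175; 40 0 0 0 0.175; 40 0 0 0 0.175; 40 0 0 0 0.172; 40 0 0 0 0; 40 0 0 0 0; 40 0 0 0 0; 40 0 0 0 0")

```text
clock: 19.75
ee_pos: [0.5871, 0.2608, 0.1963]
tool_rot: [[-0.0, 0.992, 0.129], [-0.0, 0.129, -0.992], [-1.0, -0.0, 0.0]]
wrist_force: [0.2, -0.1, 1.2]
width: 0.0718
```

```bash
python3 -c "
from h import *
P=pts(snap('wrist','w9.png'));print([tilt(P,n) for n in 'AB'])
P=pts(snap('top','t9.png'));print([tilt(P,n) for n in 'ABC'])
P=pts(snap('side','s9.png'));print([tilt(P,n) for n in 'ABC'])
go(loc('A',-.030,0,.2),.127)
"
```

```text
[(0.858, 7170, 'z at x=-.03: 0.1152'), (0.873, 936, 'z at x=-.03: 0.1153')]
[(0.788, 173, 'z at x=-.03: 0.1139'), (0.804, 184, 'z at x=-.03: 0.1144'), (0.8, 178, 'z at x=-.03: 0.1136')]
[(0.816, 183, 'z at x=-.03: 0.1154'), (0.834, 130, 'z at x=-.03: 0.1160'), (0.526, 34, 'z at x=-.03: 0.1129')]
t 19.90 p [0.5872 0.2608 0.1963] yaw 0.129 F [-0.7  0.4 -0.1] w 0.0721
turn needed (tool x): 0.002
tool mm [ -3.7 -75.8  -0. ]
```

View pics/s9.png

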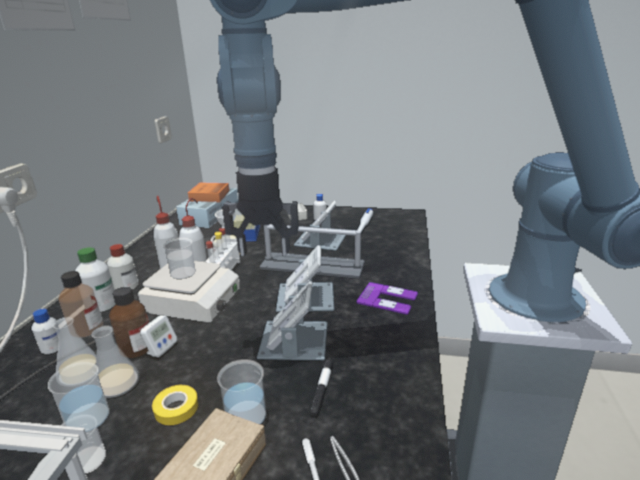

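View pics/w9.png

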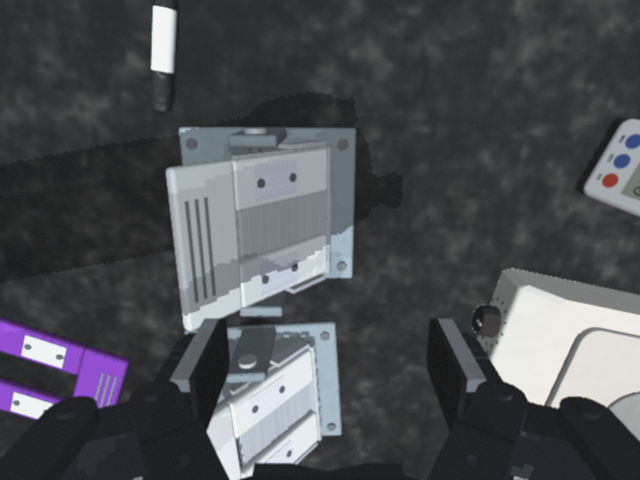

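send_rows(increments="120 0 -19 0 0; 120 0 -19 0 0; 120 0 -19 0 0; 120 0 -18 0 0; 120 20 0 0 0; 120 20 0 0 0; 120 0 0 0 0; 120 0 0 0 0")

```text
clock: 20.9
ee_pos: [0.5131, 0.2513, 0.157]
tool_rot: [[0.001, 0.992, 0.129], [0.0, 0.129, -0.992], [-1.0, 0.001, -0.0]]
wrist_force: [1.0, 0.2, 0.2]
width: 0.0453
```

```bash
python3 -c "
from h import *
go(loc('A',-.029,0,.1),.127)
P=pts(snap('wrist','w10.png'))
"
```

```text
t 20.90 p [0.5131 0.2513 0.157 ] yaw 0.129 F [1.  0.2 0.2] w 0.0453
turn needed (tool x): 0.002
tool mm [57.  -0.1 -0.1]
```

View pics/w10.png

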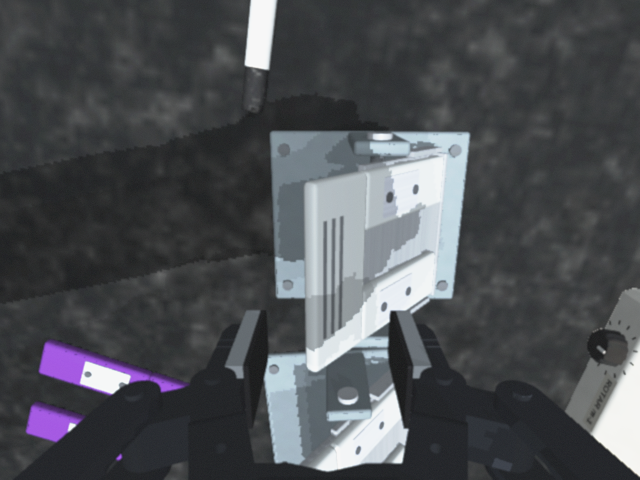

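send_rows(increments="150 0 0 0 0; 150 0 0 0 0; 150 0 0 0 0; 150 0 0 0 0; 150 0 0 0 0; 150 0 0 0 0; 150 0 0 0 0; 150 0 0 0 0")

```text
clock: 21.95
ee_pos: [0.5128, 0.2511, 0.1563]
tool_rot: [[0.0, 0.992, 0.129], [-0.0, 0.129, -0.992], [-1.0, 0.0, 0.0]]
wrist_force: [0.1, 0.2, -0.4]
width: 0.035
```

send_rows(increments="150 0 0 0 0; 150 0 0 0 0; 150 0 0 0 0; 150 0 0 0 0; 150 0 0 0 0; 150 0 0 0 0; 150 0 0 0 0; 150 0 0 0 0")

```text
clock: 22.95
ee_pos: [0.5127, 0.2511, 0.1562]
tool_rot: [[-0.0, 0.992, 0.129], [-0.0, 0.129, -0.992], [-1.0, -0.0, 0.0]]
wrist_force: [-0.8, 1.0, -1.0]
width: 0.0347
```

send_rows(increments="150 0 0 0 0; 150 0 0 0 0; 150 0 0 0 0; 150 0 0 0 0; 150 0 0 0 0; 150 0 0 0 0; 150 0 0 0 0; 150 0 0 0 0")

```text
clock: 23.95
ee_pos: [0.5128, 0.2511, 0.1563]
tool_rot: [[0.0, 0.992, 0.129], [-0.0, 0.129, -0.992], [-1.0, 0.0, 0.0]]
wrist_force: [0.2, 0.2, -0.4]
width: 0.035
```

send_rows(increments="150 0 0 0 0; 150 0 0 0 0; 150 0 0 0 0; 150 0 0 0 0; 150 0 0 0 0; 150 0 0 0 0; 150 0 0 0 0; 150 0 0 0 0")

```text
clock: 24.95
ee_pos: [0.5128, 0.2512, 0.1563]
tool_rot: [[0.0, 0.992, 0.129], [-0.0, 0.129, -0.992], [-1.0, 0.0, 0.0]]
wrist_force: [-0.6, -0.1, 0.1]
width: 0.0347
```

send_rows(increments="150 0 0 0 0; 150 0 0 0 0; 150 0 0 0 0; 150 0 0 0 0; 150 0 0 0 0; 150 0 0 0 0; 150 0 0 0 0; 150 0 0 0 0")

```text
clock: 25.95
ee_pos: [0.5128, 0.2511, 0.1563]
tool_rot: [[0.0, 0.992, 0.129], [-0.0, 0.129, -0.992], [-1.0, 0.0, 0.0]]
wrist_force: [0.2, 0.4, 0.1]
width: 0.0349
```

send_rows(increments="150 0 0 0 0; 150 0 0 0 0; 150 0 0 0 0; 150 0 0 0 0; 150 0 0 0 0; 150 0 0 0 0; 150 0 0 0 0; 150 0 0 0 0")

```text
clock: 26.95
ee_pos: [0.5128, 0.2511, 0.1562]
tool_rot: [[-0.0, 0.992, 0.129], [-0.0, 0.129, -0.992], [-1.0, -0.0, 0.0]]
wrist_force: [0.2, 0.6, 0.1]
width: 0.0351
```

send_rows(increments="150 0 0 0 0; 150 0 0 0 0; 150 0 0 0 0; 150 0 0 0 0; 150 0 0 0 0; 150 0 0 0 0; 150 0 0 0 0; 150 0 0 0 0")

```text
clock: 27.95
ee_pos: [0.5128, 0.2511, 0.1563]
tool_rot: [[0.0, 0.992, 0.129], [-0.0, 0.129, -0.992], [-1.0, 0.0, 0.0]]
wrist_force: [-0.1, 0.0, -0.4]
width: 0.0352
```

send_rows(increments="150 0 0 0 0; 150 0 0 0 0; 150 0 0 0 0; 150 0 0 0 0; 150 0 0 0 0; 150 0 0 0 0; 150 0 0 0 0; 150 0 0 0 0")

```text
clock: 28.95
ee_pos: [0.5128, 0.2512, 0.1563]
tool_rot: [[0.0, 0.992, 0.129], [-0.0, 0.129, -0.992], [-1.0, 0.0, 0.0]]
wrist_force: [-0.7, -0.0, 0.9]
width: 0.0352
```

send_rows(increments="140 15 0 0 0; 140 15 0 0 0; 140 12 0 0 0; 140 8 0 0 0; 140 5 0 0 0; 140 0 0 0 0; 140 0 0 0 0; 140 0 0 0 0")

```text
clock: 29.95
ee_pos: [0.5132, 0.2513, 0.1018]
tool_rot: [[0.001, 0.992, 0.129], [0.0, 0.129, -0.992], [-1.0, 0.001, -0.0]]
wrist_force: [-0.1, -0.7, -0.2]
width: 0.0385
```

```bash
python3 -c "
from h import *
go(loc('A',-.029,0,.1),.127)
P=pts(snap('wrist','w11.png'))
"
```

```text
t 29.95 p [0.5132 0.2513 0.1018] yaw 0.129 F [-0.1 -0.7 -0.2] w 0.0385
turn needed (tool x): 0.002
tool mm [ 1.8 -0.2 -0.1]
```

View pics/w11.png

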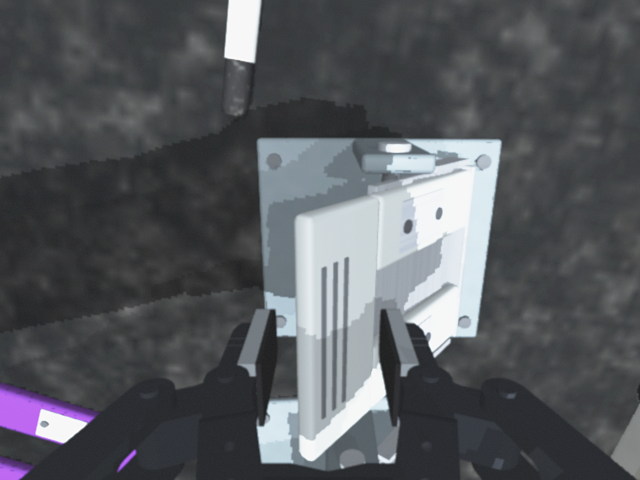

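send_rows(increments="165 0 0 0 0; 175 0 0 0 0; 185 -3 2 0 0; 195 -5 4 0 0; 205 -7 5 0 0; 215 -7 5 0 0; 225 -7 5 0 0; 255 -7 5 0 0")

```text
clock: 31.0
ee_pos: [0.5409, 0.2549, 0.1387]
tool_rot: [[0.004, 0.992, 0.128], [0.001, 0.128, -0.992], [-1.0, 0.004, -0.0]]
wrist_force: [3.4, 0.9, -0.2]
width: 0.008
```

```bash
python3 -c "
from h import *
go()
P=pts(snap('wrist','w12.png'))
P=pts(snap('side','s12.png'))
"
```

```text
t 31.00 p [0.5409 0.2549 0.1387] yaw 0.129 F [ 3.4  0.9 -0.2] w 0.0080
```

View pics/w12.png

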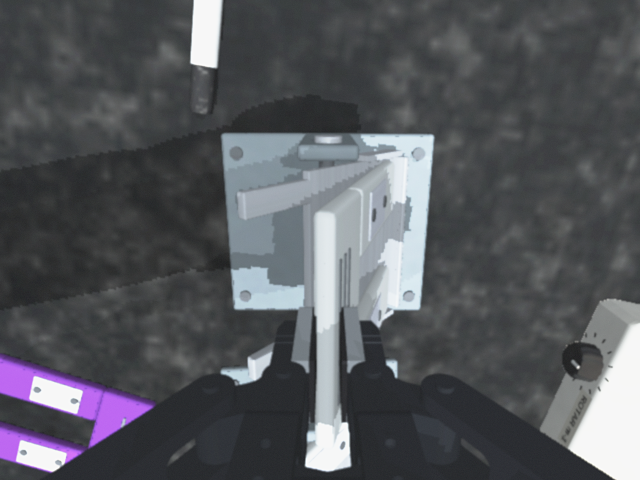

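View pics/s12.png

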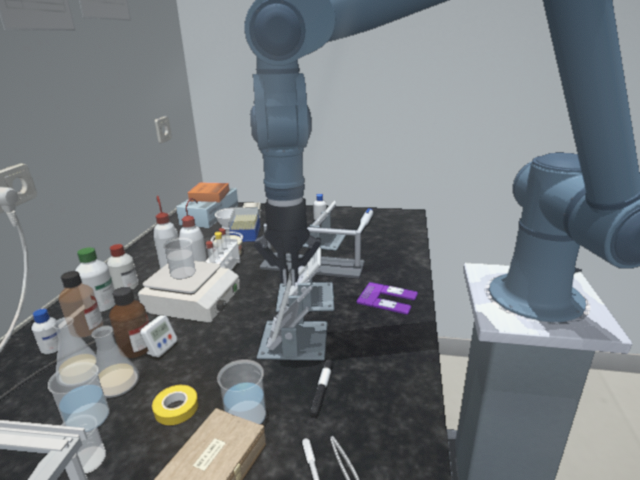

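send_rows(increments="255 -10 2 0 0; 255 -15 0 0 0; 255 -20 0 0 0; 255 -25 0 0 0; 255 -25 0 0 0; 255 -25 0 0 0; 255 -20 0 0 0; 255 0 0 0 0")

```text
clock: 32.1
ee_pos: [0.5399, 0.2549, 0.2788]
tool_rot: [[0.0, 0.992, 0.129], [0.001, 0.129, -0.992], [-1.0, 0.0, -0.0]]
wrist_force: [0.1, -0.4, 0.1]
width: 0.0061
```

```bash
cat >> h.py <<'E'
def bar(f='tb.png'):
    s=snap('top',f);P=pts(s).reshape(-1,3)
    m=(P[:,2]>.11)&(P[:,2]<.124)&(abs(P[:,0]-.567)<.17)&(abs(P[:,1]+.075)<.08); q=P[m]
    for i in range(4):
        k=np.polyfit(q[:,0],q[:,1],1); r=np.abs(q[:,1]-np.polyval(k,q[:,0])); q=q[r<.012]
    print('bar n',len(q),'yaw %.4f'%np.arctan(k[0]),'xrange',q[:,0].min().round(3),q[:,0].max().round(3),'y at .567: %.4f'%np.polyval(k,.567),'z',np.median(q[:,2]).round(4))
    return k
E
python3 -c "
from h import *
k=bar('t13.png')
P=pts(snap('side','s13.png'))
P=pts(snap('wrist','w13.png'))
x=.637;y=np.arctan(k[0]);go([x,np.polyval(k,x),.28],y)
"
```

```text
bar n 421 yaw -0.0514 xrange 0.434 0.7 y at .567: -0.0751 z 0.1172
t 32.25 p [0.5393 0.2545 0.276 ] yaw 0.129 F [ 0.7  0.2 -1. ] w 0.0061
turn needed (tool x): 0.181
tool mm [ -4.  114.6 327.7]
```

View pics/t13.png

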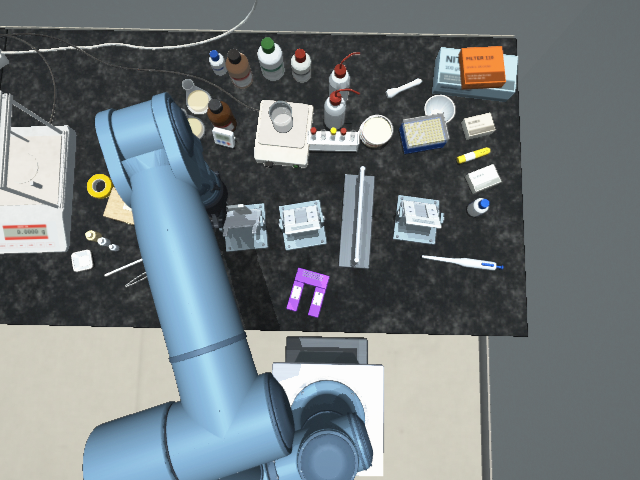

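View pics/s13.png

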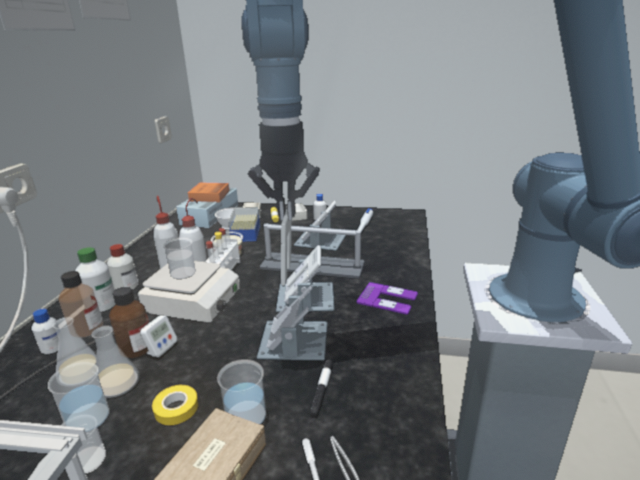

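View pics/w13.png

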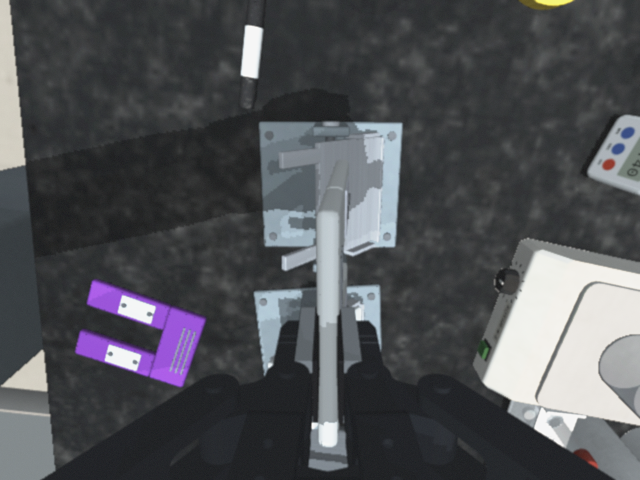

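```bash
cat >> h.py <<'E'
def held():
    """carrier in the grip, seen by the side and top cameras, in the tool frame"""
    st=arm.state();R=st['tool_rot'];p=st['ee_pos']
    for n in ('side','wrist'):
        q=(pts(dict(np.load('/tmp/%s.npz'%n))).reshape(-1,3)-p)@R
        m=(abs(q[:,1])<.02)&(q[:,0]<.12)&(q[:,0]>.02)&(abs(q[:,2])<.08)
        a=q[m]
        if len(a)<20: print(n,'few');continue
        lo=np.percentile(a[:,2],[1,99])*1000
        k=np.polyfit(a[:,0],a[:,1],1)
        print(n,len(a),'z ext',lo.round(1),'x ext',(np.percentile(a[:,0],[1,99.5])*1000).round(1),'y lean dy/dx %.3f y0 %.1f'%(k[0],k[1]*1000))
        m=(abs(q[:,1])<.012)&(q[:,0]<.0)&(q[:,0]>-.06)&(abs(q[:,2])<.08)&(abs(q[:,2])>.02)
        a=q[m]
        if len(a)>20: print('   head: z',(np.percentile(a[:,2],[1,99])*1000).round(1),'x top',(np.percentile(a[:,0],[1,5])*1000).round(1))
E
python3 -c "
from h import *
held()"
```

```text
side 417 z ext [-53.2  38.2] x ext [ 21.1 111.3] y lean dy/dx 0.070 y0 1.1
   head: z [-52.5  -5.8] x top [-12.5 -12. ]
wrist 1017 z ext [-48.   26.4] x ext [ 21.1 109.7] y lean dy/dx 0.068 y0 3.1
   head: z [-47.8  45.9] x top [-13.1 -12.6]
```

send_rows(increments="255 0 0 0 0.09; 255 0 0 0 0.091; 255 0 15 45 0; 255 0 20 55 0; 255 0 20 55 0; 255 0 20 55 0; 255 0 20 55 0; 255 0 15 45 0")

```text
clock: 33.25
ee_pos: [0.6336, -0.0626, 0.2756]
tool_rot: [[-0.003, 0.999, -0.053], [0.001, -0.053, -0.999], [-1.0, -0.003, -0.001]]
wrist_force: [0.4, 0.5, -0.8]
width: 0.0062
```

```bash
python3 -c "
from h import *
k=bar('t14.png')
snap('side','s14.png')
snap('wrist','w14.png')
x=.637;y=np.arctan(k[0]);go([x,np.polyval(k,x),.17],y);held()
"
```

```text
Traceback (most recent call last):
  File "h.py", line 52, in bar
    k=np.polyfit(q[:,0],q[:,1],1); r=np.abs(q[:,1]-np.polyval(k,q[:,0])); q=q[r<.012]
TypeError: expected non-empty vector for x
```

```bash
cat >> h.py <<'E'
def bar2(cam,f):
    s=snap(cam,f);P=pts(s).reshape(-1,3)
    m=(P[:,2]>.105)&(P[:,2]<.123)&(abs(P[:,0]-.567)<.2)&(abs(P[:,1]+.075)<.1); q=P[m]
    print(cam,'cand',len(q))
    if len(q)<30: return None
    k=np.array([-.0514,-.0751+.0514*.567])
    k[1]+=np.median(q[:,1]-np.polyval(k,q[:,0]))
    for i in range(5):
        r=np.abs(q[:,1]-np.polyval(k,q[:,0])); g=q[r<.014]; k=np.polyfit(g[:,0],g[:,1],1)
    print('  n',len(g),'yaw %.4f'%np.arctan(k[0]),'x',g[:,0].min().round(3),g[:,0].max().round(3),'y@.567 %.4f'%np.polyval(k,.567),'y ext',np.percentile(g[:,1]-np.polyval(k,g[:,0]),[2,98]).round(4),'zmax',np.percentile(g[:,2],98).round(4))
    return k
E
python3 -c "
from h import *
bar2('side','s14.png')
bar2('wrist','w14.png')
snap('top','t14.png')
go([.637,-.0787,.17],-.0514);held()
"
```

```text
side cand 435
  n 435 yaw -0.0518 x 0.437 0.7 y@.567 -0.0694 y ext [-0.0066  0.0046] zmax 0.118
wrist cand 5294
  n 5294 yaw -0.0515 x 0.434 0.701 y@.567 -0.0756 y ext [-0.0064  0.0048] zmax 0.1197
t 33.45 p [ 0.6334 -0.0611  0.2756] yaw -0.054 F [ 0.6  0.3 -0.9] w 0.0060
turn needed (tool x): -0.002
tool mm [105.6   4.5  17.4]
side 418 z ext [-45.7  51.8] x ext [ 21.  113.3] y lean dy/dx 0.078 y0 0.9
   head: z [-46.7 -21.3] x top [-9.6 -9.2]
wrist 1035 z ext [-43.6  32.1] x ext [ 21.  110.7] y lean dy/dx 0.068 y0 4.1
   head: z [-43.5  50.2] x top [-11.7 -11.3]
```

View pics/s14.png

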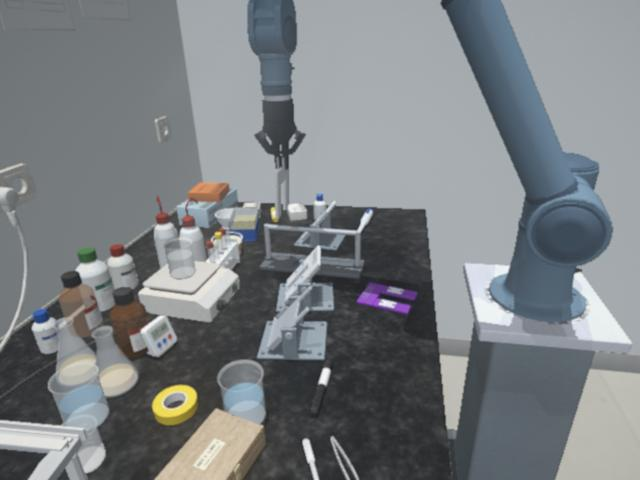

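View pics/w14.png

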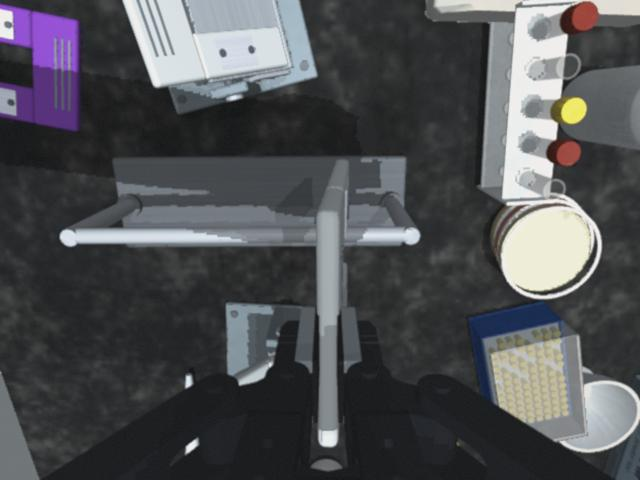

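send_rows(increments="255 0 0 0 0; 255 0 0 0 0; 255 0 0 0 0; 255 0 0 0 0; 255 0 0 0 0; 255 0 0 0 0; 255 0 0 0 0; 255 0 0 0 0")

```text
clock: 34.45
ee_pos: [0.6342, -0.0606, 0.2773]
tool_rot: [[-0.0, 0.999, -0.052], [-0.0, -0.052, -0.999], [-1.0, 0.0, 0.0]]
wrist_force: [-0.6, -0.5, -1.0]
width: 0.0063
```

```bash
python3 -c "
from h import *
bar2('side','s14.png')
k=bar2('wrist','w14.png')
go([.634,np.polyval(k,.634),.17],-.0514);held()
st=arm.state();R=st['tool_rot'];p=st['ee_pos']
q=(pts(dict(np.load('/tmp/wrist.npz'))).reshape(-1,3)-p)@R
m=(abs(q[:,1])<.012)&(q[:,0]<.0)&(q[:,0]>-.06)&(abs(q[:,2])<.08)&(abs(q[:,2])>.02);a=q[m]*1000
for z0 in range(-50,55,10):
    b=a[abs(a[:,2]-z0)<5]
    if len(b): print(z0,len(b),np.percentile(b[:,0],3).round(1),np.median(b[:,1]).round(1),b[:,2].min().round(1),b[:,2].max().round(1))
"
```

```text
side cand 438
  n 438 yaw -0.0493 x 0.437 0.701 y@.567 -0.0693 y ext [-0.0071  0.0048] zmax 0.1181
wrist cand 5285
  n 5285 yaw -0.0518 x 0.434 0.7 y@.567 -0.0757 y ext [-0.0066  0.0049] zmax 0.1197
t 34.55 p [ 0.6343 -0.0606  0.2773] yaw -0.052 F [ 0.6  0.6 -0.6] w 0.0063
turn needed (tool x): -0.001
tool mm [107.3   0.7  18.5]
side 418 z ext [-53.2  41.5] x ext [ 20.4 114.5] y lean dy/dx 0.077 y0 -0.4
   head: z [-52.5 -21.9] x top [-10.8 -10.3]
wrist 1023 z ext [-48.   27.2] x ext [ 21. 110.] y lean dy/dx 0.068 y0 3.2
   head: z [-47.7  46. ] x top [-12.5 -12.2]
-50 352 -12.1 0.6 -48.0 -45.0
-40 722 -12.3 0.3 -45.0 -35.0
-30 721 -12.3 0.3 -35.0 -25.0
-20 350 -12.3 0.6 -25.0 -20.0
20 204 -12.3 -0.0 20.0 25.0
30 413 -12.2 0.3 25.0 35.0
40 423 -12.2 0.3 35.1 45.0
50 70 -11.9 -0.1 45.0 48.0
```

send_rows(increments="255 0 0 9 0; 255 0 0 9 0; 255 20 0 0 0; 255 25 0 0 0; 255 25 0 0 0; 255 25 0 0 0; 255 20 0 0 0; 255 0 0 0 0")

```text
clock: 35.55
ee_pos: [0.6317, -0.0789, 0.1604]
tool_rot: [[-0.004, 0.999, -0.053], [0.001, -0.053, -0.999], [-1.0, -0.004, -0.001]]
wrist_force: [-0.6, 0.8, -0.6]
width: 0.0058
```

```bash
python3 -c "
from h import *
snap('side','s15.png');snap('wrist','w15.png');go([.634,-.0792,.147],-.0514);held()
i=cv2.imread('pics/s15.png')[150:300,220:400];cv2.imwrite('pics/s15c.png',cv2.resize(i,None,fx=4,fy=4,interpolation=cv2.INTER_CUBIC))
"
```

```text
t 35.65 p [ 0.6335 -0.079   0.1629] yaw -0.052 F [ 1.  -0.6 -1.3] w 0.0063
turn needed (tool x): -0.001
tool mm [15.9  0.5  0.1]
side 395 z ext [-54.4  42.8] x ext [ 21.3 115.4] y lean dy/dx 0.091 y0 -4.3
   head: z [-54.8 -20.4] x top [-36.1  -8.6]
wrist 2265 z ext [-47.9  21.8] x ext [ 22.5 110.5] y lean dy/dx 0.108 y0 -3.0
   head: z [-47.7  46. ] x top [-11.5 -11.1]
```

View pics/s15c.png

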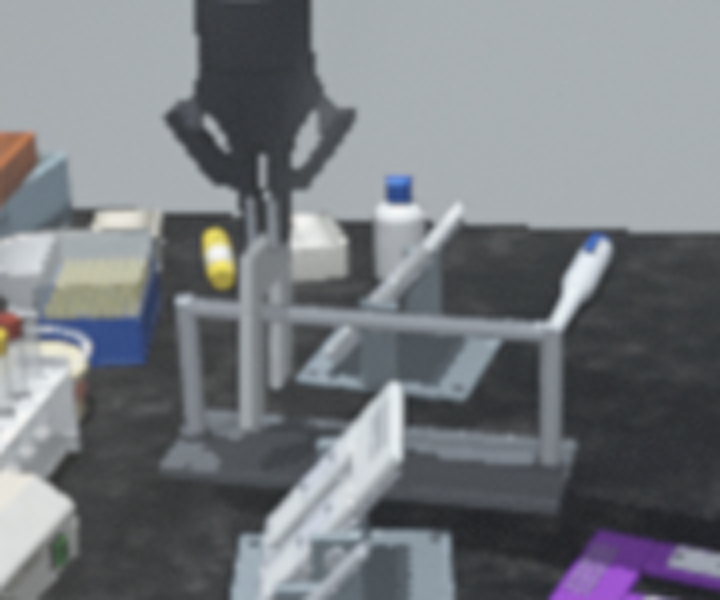

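View pics/w15.png

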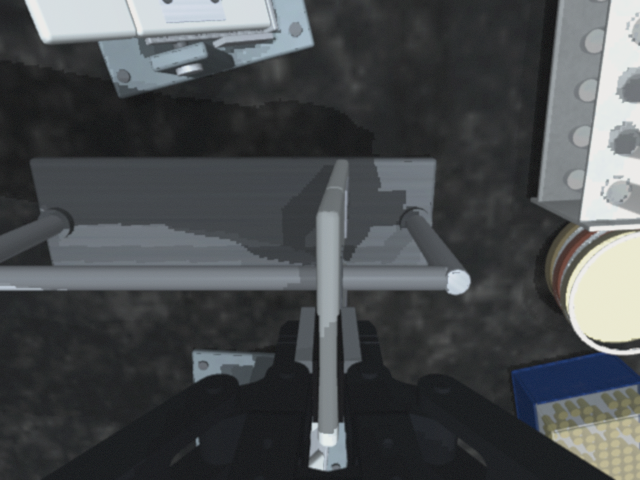

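Astride the bar: one leg is visible on each side. I'll lower it until it seats.

send_rows(increments="255 6 0 0 0; 255 4 0 0 0; 255 3 0 0 0; 255 2 0 0 0; 255 2 0 0 0; 255 0 0 0 0; 255 0 0 0 0; 255 0 0 0 0")

```text
clock: 36.65
ee_pos: [0.6338, -0.0786, 0.1467]
tool_rot: [[0.002, 0.999, -0.052], [-0.0, -0.052, -0.999], [-1.0, 0.002, 0.0]]
wrist_force: [-2.3, 0.6, 5.2]
width: 0.0061
```

```bash
python3 -c "
from h import *
snap('side','s16.png');go()
i=cv2.imread('pics/s16.png')[150:300,220:400];cv2.imwrite('pics/s16c.png',cv2.resize(i,None,fx=4,fy=4,interpolation=cv2.INTER_CUBIC))
"
```

```text
t 36.70 p [ 0.6338 -0.0786  0.1467] yaw -0.052 F [-1.7  1.   5.3] w 0.0058
```

View pics/s16c.png

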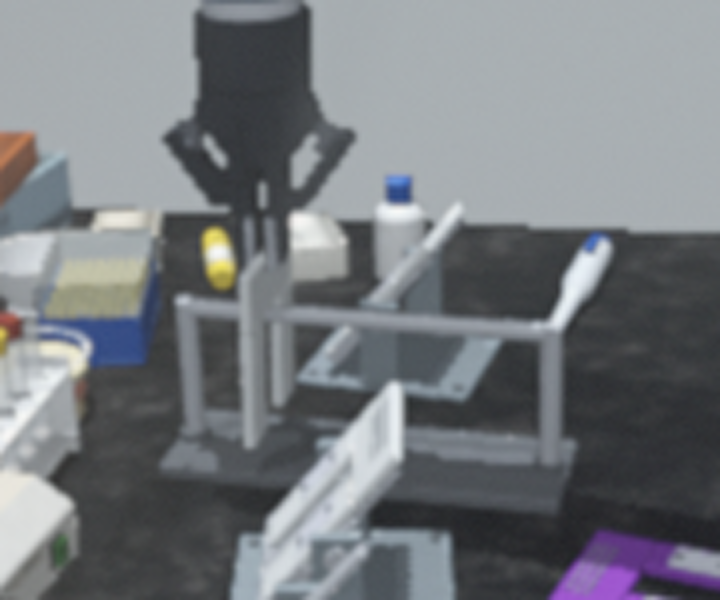

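send_rows(increments="225 0 0 0 0; 215 0 0 0 0; 200 0 0 0 0; 185 0 0 0 0; 170 0 0 0 0; 160 0 0 0 0; 160 0 0 0 0; 160 0 0 0 0")

```text
clock: 37.7
ee_pos: [0.6333, -0.0785, 0.1453]
tool_rot: [[0.0, 0.999, -0.052], [-0.0, -0.052, -0.999], [-1.0, 0.0, 0.0]]
wrist_force: [-0.2, -0.3, -0.3]
width: 0.0318
```

```bash
python3 -c "
from h import *
snap('side','s17.png');snap('wrist','w17.png');go()
i=cv2.imread('pics/s17.png')[150:300,220:400];cv2.imwrite('pics/s17c.png',cv2.resize(i,None,fx=4,fy=4,interpolation=cv2.INTER_CUBIC))
"
```

```text
t 37.80 p [ 0.6333 -0.0785  0.1453] yaw -0.052 F [0.2 0.3 0.1] w 0.0319
```

View pics/s17c.png

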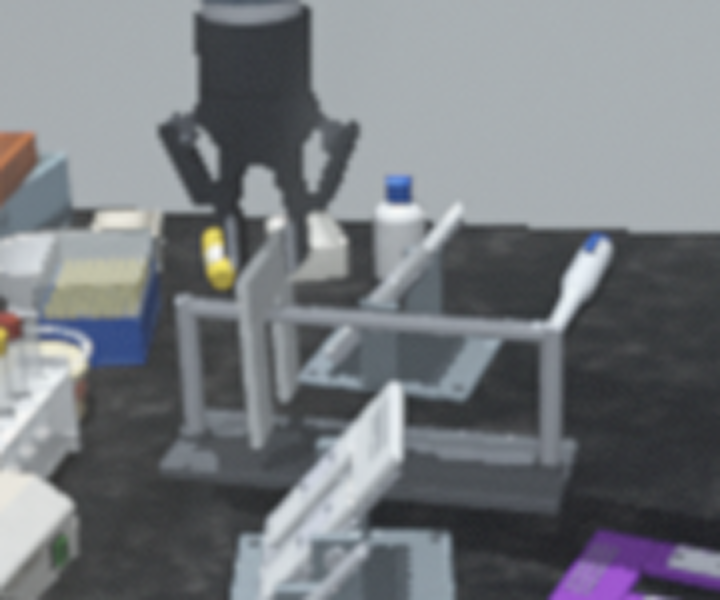

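View pics/w17.png

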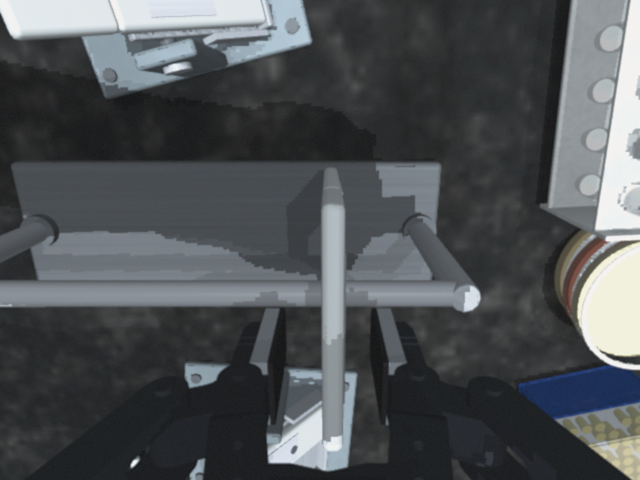

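send_rows(increments="160 -15 0 0 0; 160 -25 0 0 0; 160 -40 0 0 0; 140 -20 0 0 0; 140 0 0 0 -0.12; 140 0 0 0 -0.119; 140 0 0 0 0; 140 0 0 0 0")

```text
clock: 38.8
ee_pos: [0.6334, -0.0785, 0.2458]
tool_rot: [[0.001, 0.983, 0.184], [-0.0, 0.184, -0.983], [-1.0, 0.001, 0.0]]
wrist_force: [0.0, -0.1, -0.3]
width: 0.0384
```

```bash
sed -i 's/B=(.5527,.0852,.1861)/B=(.5524,.0843,.187)/' h.py; python3 -c "
from h import *
go(loc('B',-.029,0,.155),.187)
"
```

```text
t 38.80 p [ 0.6334 -0.0785  0.2458] yaw 0.185 F [ 0.  -0.1 -0.3] w 0.0384
turn needed (tool x): -0.002
tool mm [  90.8  -78.3 -175.1]
```

send_rows(increments="140 0 -10 -35 0; 140 0 -17 -35 0; 140 0 -17 -35 0; 140 0 -17 -35 0; 140 0 -17 -35 0; 140 40 0 0 0; 140 45 0 0 0; 140 0 0 0 0")

```text
clock: 39.8
ee_pos: [0.5206, 0.0789, 0.1573]
tool_rot: [[-0.008, 0.983, 0.185], [-0.0, 0.185, -0.983], [-1.0, -0.008, -0.001]]
wrist_force: [-0.1, 1.0, 0.3]
width: 0.0386
```

```bash
python3 -c "
from h import *
go(loc('B',-.029,0,.1),.187);snap('wrist','w18.png');snap('side','s18.png');snap('top','t18.png')
"
```

```text
t 39.80 p [0.5206 0.0789 0.1573] yaw 0.186 F [-0.1  1.   0.3] w 0.0386
turn needed (tool x): -0.001
tool mm [57.3  3.2  0.6]
```

View pics/w18.png

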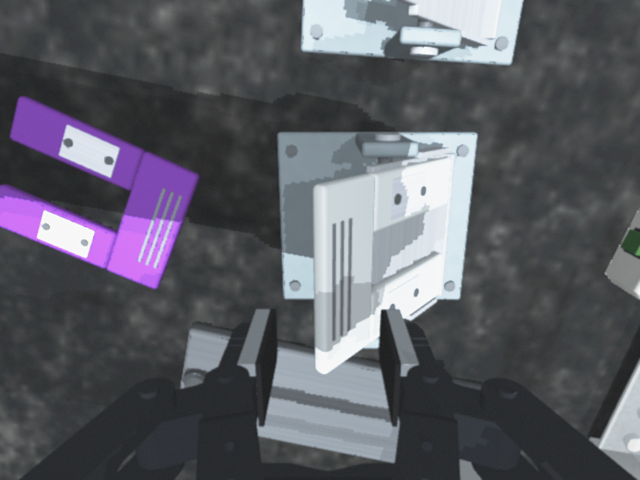

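View pics/s18.png

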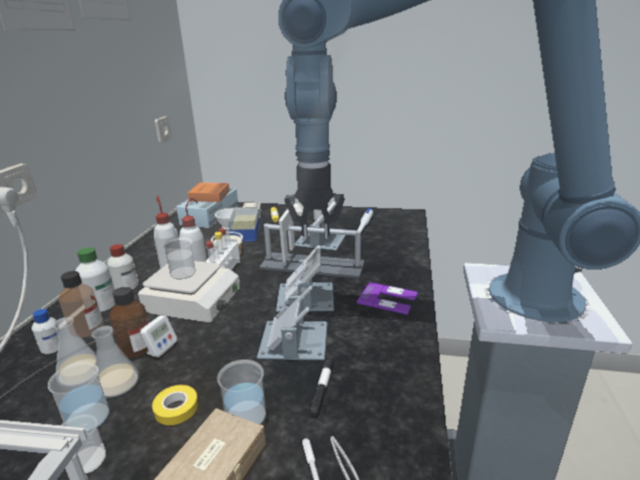

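send_rows(increments="140 15 0 0 0; 140 15 0 0 0; 140 14 0 0 0; 140 9 0 0 0; 140 6 0 0 0; 140 0 0 0 0; 140 0 0 0 0; 140 0 0 0 0")

```text
clock: 40.95
ee_pos: [0.5246, 0.079, 0.1018]
tool_rot: [[0.001, 0.983, 0.186], [-0.0, 0.186, -0.983], [-1.0, 0.001, 0.0]]
wrist_force: [0.6, -0.0, -0.7]
width: 0.0388
```

```bash
python3 -c "
from h import *
go(loc('B',-.029,0,.097),.187);snap('wrist','w19.png')
"
```

```text
t 40.95 p [0.5246 0.079  0.1018] yaw 0.187 F [ 0.6 -0.  -0.7] w 0.0388
turn needed (tool x): 0.000
tool mm [ 4.8 -0.7 -0.1]
```

View pics/w19.png

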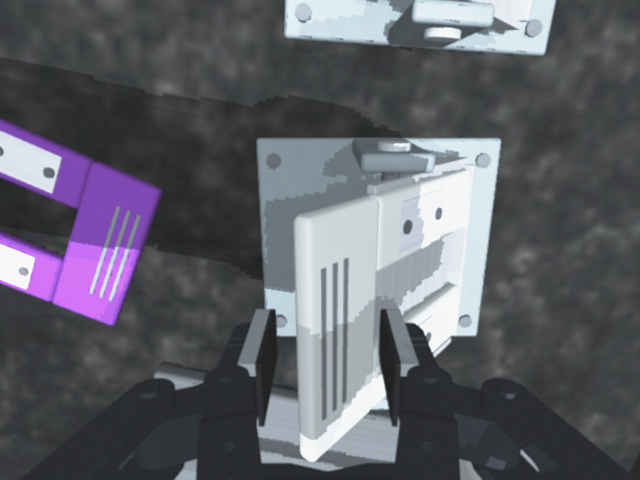

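send_rows(increments="160 2 0 0 0; 175 0 0 0 0; 185 -2 2 0 0; 197 -4 4 0 0; 210 -6 5 0 0; 225 -6 5 0 0; 240 -7 5 0 0; 255 -7 5 0 0")

```text
clock: 42.0
ee_pos: [0.5544, 0.0843, 0.1334]
tool_rot: [[0.009, 0.983, 0.186], [0.001, 0.186, -0.983], [-1.0, 0.009, 0.001]]
wrist_force: [4.6, 0.9, -0.9]
width: 0.0094
```

```bash
python3 -c "
from h import *
go();snap('wrist','w20.png')
"
```

```text
t 42.00 p [0.5544 0.0843 0.1334] yaw 0.187 F [ 4.6  0.9 -0.9] w 0.0094
```

View pics/w20.png

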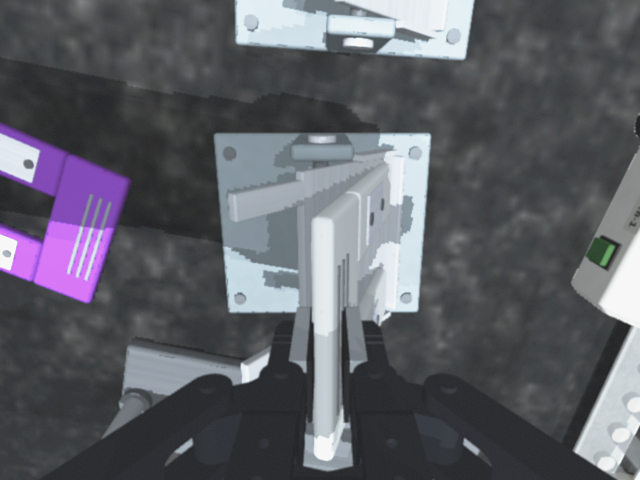

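send_rows(increments="255 -10 2 0 0; 255 -15 0 0 0; 255 -20 0 0 0; 255 -25 0 0 0; 255 -25 0 0 0; 255 -25 0 0 0; 255 -25 0 0 0; 255 0 0 0 0")

```text
clock: 43.05
ee_pos: [0.5519, 0.0841, 0.2779]
tool_rot: [[0.002, 0.983, 0.186], [-0.0, 0.186, -0.983], [-1.0, 0.002, 0.001]]
wrist_force: [-0.2, -0.3, -0.9]
width: 0.0066
```

send_rows(increments="255 0 0 0 0.12; 255 0 0 0 0.119; 255 0 0 30 0; 255 0 0 30 0; 255 0 0 0 0; 255 0 0 0 0; 255 0 0 0 0; 255 0 0 0 0")

```text
clock: 44.05
ee_pos: [0.5485, 0.0249, 0.2762]
tool_rot: [[-0.0, 0.999, -0.051], [0.0, -0.051, -0.999], [-1.0, -0.0, -0.0]]
wrist_force: [0.6, -0.3, -1.4]
width: 0.0065
```

```bash
python3 -c "
from h import *
snap('side','s21.png');k=bar2('wrist','w21.png');held();go([.564,-.0755,.28],-.0518)
"
```

```text
wrist cand 3637
  n 3177 yaw -0.0516 x 0.434 0.7 y@.567 -0.0744 y ext [-0.0063  0.0041] zmax 0.1198
side 430 z ext [-52.9  38.2] x ext [ 20.9 108.7] y lean dy/dx 0.034 y0 -0.1
   head: z [-51.6 -21. ] x top [-14.6 -14.2]
wrist 631 z ext [-47.4 -24. ] x ext [ 20.5 105. ] y lean dy/dx 0.017 y0 2.2
   head: z [-47.3  46.4] x top [-17.  -16.5]
t 44.15 p [0.5485 0.0247 0.2763] yaw -0.051 F [-0.3  0.4 -1.7] w 0.0063
turn needed (tool x): 0.001
tool mm [-3.7 20.6 99.3]
```

View pics/s21.png

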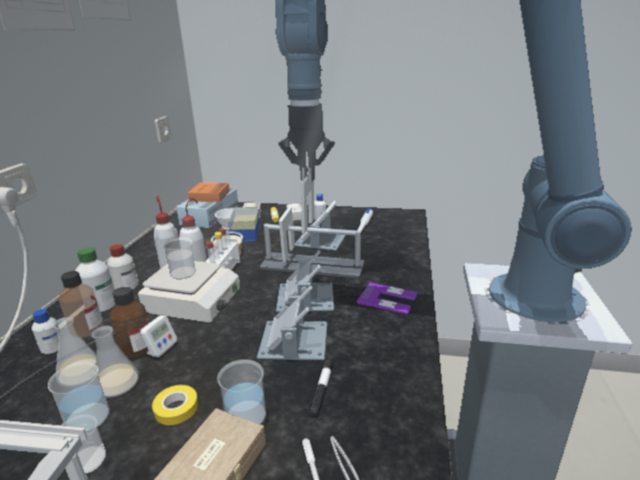

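View pics/w21.png

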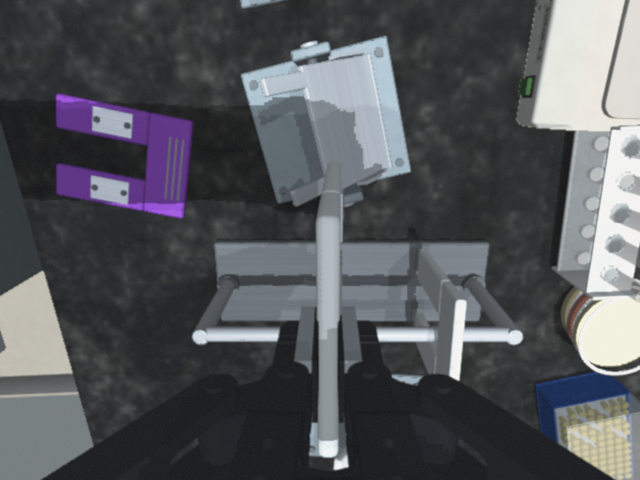

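send_rows(increments="255 0 5 25 0; 255 0 5 25 0; 255 0 5 25 0; 255 0 5 24 0; 255 10 0 0 0; 255 20 0 0 0; 255 15 0 0 0; 255 0 0 0 0")

```text
clock: 45.15
ee_pos: [0.5621, -0.0747, 0.2296]
tool_rot: [[-0.003, 0.999, -0.051], [0.001, -0.051, -0.999], [-1.0, -0.003, -0.001]]
wrist_force: [0.4, -0.6, -0.6]
width: 0.0061
```

```bash
python3 -c "
from h import *
snap('side','s22.png');k=bar2('wrist','w22.png');held();go([.564,-.0753,.16],-.0518)
"
```

```text
wrist cand 7486
  n 6774 yaw -0.0514 x 0.434 0.701 y@.567 -0.0755 y ext [-0.0062  0.0048] zmax 0.1197
side 377 z ext [-53.8  40.1] x ext [ 21.5 119. ] y lean dy/dx -0.015 y0 1.1
   head: z [-53.8 -22.9] x top [-13.1 -12.3]
wrist 1313 z ext [-47.5   6.3] x ext [ 20.9 118.5] y lean dy/dx -0.027 y0 3.5
   head: z [-47.3  46.4] x top [-16.2 -15.8]
t 45.25 p [ 0.5633 -0.0752  0.2315] yaw -0.051 F [ 0.2  0.6 -1. ] w 0.0061
turn needed (tool x): 0.000
tool mm [71.5  0.7  0. ]
```

View pics/w22.png

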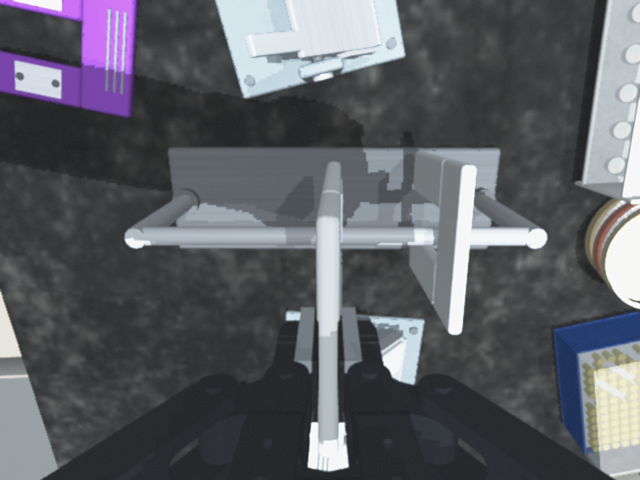

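send_rows(increments="255 20 0 0 0; 255 25 0 0 0; 255 20 0 0 0; 255 10 0 0 0; 255 5 0 0 0; 255 0 0 0 0; 255 0 0 0 0; 255 0 0 0 0")

```text
clock: 46.25
ee_pos: [0.5638, -0.0758, 0.1519]
tool_rot: [[0.001, 0.999, -0.052], [-0.0, -0.052, -0.999], [-1.0, 0.001, 0.0]]
wrist_force: [-0.9, -0.3, -1.6]
width: 0.0061
```

```bash
python3 -c "
from h import *
snap('side','s23.png');go([.564,-.0753,.139],-.0518)
i=cv2.imread('pics/s23.png')[150:300,220:400];cv2.imwrite('pics/s23c.png',cv2.resize(i,None,fx=4,fy=4,interpolation=cv2.INTER_CUBIC))
"
```

```text
t 46.30 p [ 0.5637 -0.0758  0.1518] yaw -0.052 F [-0.5 -0.5 -1. ] w 0.0066
turn needed (tool x): -0.000
tool mm [12.8  0.2 -0.5]
```

View pics/s23c.png

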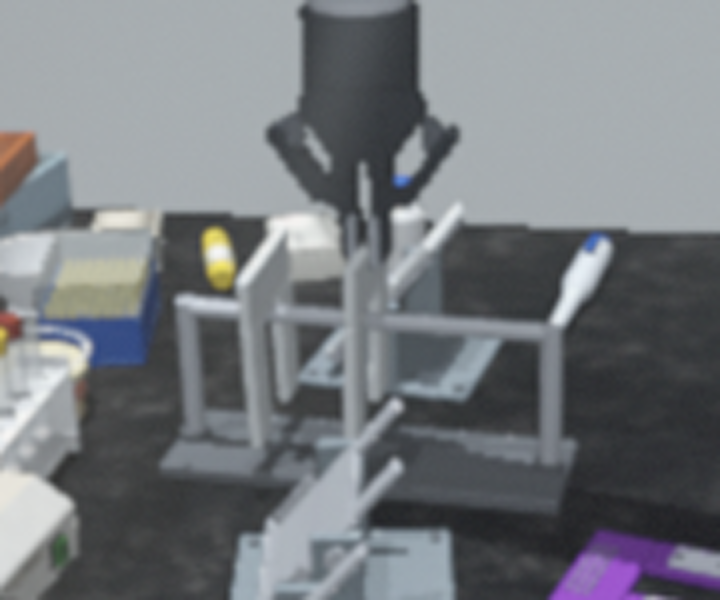

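send_rows(increments="255 5 0 0 0; 255 3 0 0 0; 255 2 0 0 0; 255 2 0 0 0; 255 0 0 0 0; 255 0 0 0 0; 255 0 0 0 0; 255 0 0 0 0")

```text
clock: 47.3
ee_pos: [0.5638, -0.0758, 0.1422]
tool_rot: [[0.003, 0.999, -0.052], [-0.001, -0.052, -0.999], [-1.0, 0.003, 0.001]]
wrist_force: [-5.2, 1.4, 15.2]
width: 0.0062
```

send_rows(increments="255 -2 0 0 0; 225 0 0 0 0; 210 0 0 0 0; 195 0 0 0 0; 180 0 0 0 0; 165 0 0 0 0; 160 0 0 0 0; 160 0 0 0 0")

```text
clock: 48.3
ee_pos: [0.5634, -0.0757, 0.1413]
tool_rot: [[0.0, 0.999, -0.052], [-0.0, -0.052, -0.999], [-1.0, 0.0, 0.0]]
wrist_force: [-1.1, 0.6, 0.1]
width: 0.0318
```

```bash
python3 -c "
from h import *
snap('side','s24.png');snap('wrist','w24.png');go()
i=cv2.imread('pics/s24.png')[150:300,220:400];cv2.imwrite('pics/s24c.png',cv2.resize(i,None,fx=4,fy=4,interpolation=cv2.INTER_CUBIC))
"
```

```text
t 48.40 p [ 0.5634 -0.0757  0.1413] yaw -0.052 F [-0.2  0.1  0.4] w 0.0317
```

View pics/s24c.png

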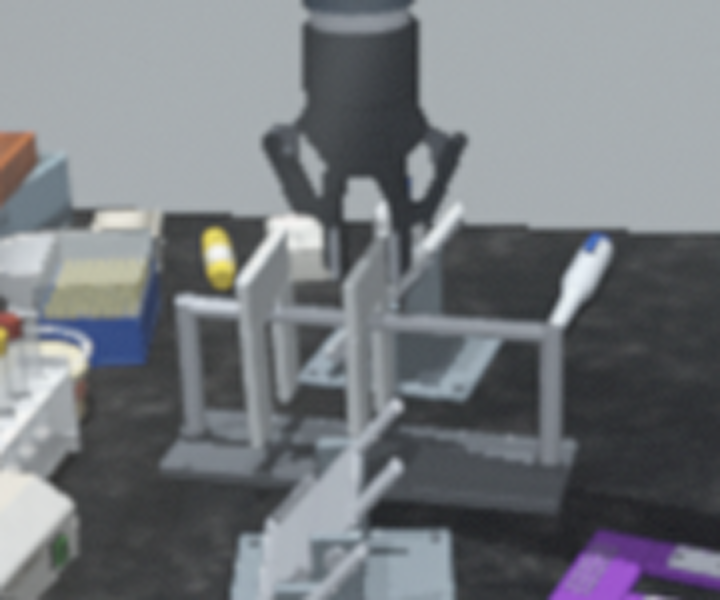

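View pics/w24.png

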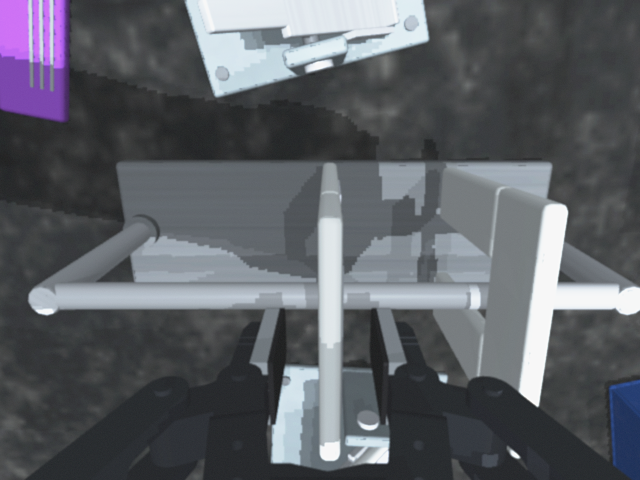

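send_rows(increments="160 -15 0 0 0; 160 -25 0 0 0; 160 -40 0 0 0; 140 -25 0 0 0; 140 0 0 0 0.067; 140 0 0 0 0; 140 0 0 0 0; 140 0 0 0 0")

```text
clock: 49.4
ee_pos: [0.5631, -0.0756, 0.246]
tool_rot: [[-0.001, 0.993, -0.118], [0.0, -0.118, -0.993], [-1.0, -0.001, 0.0]]
wrist_force: [-0.4, -0.3, -0.2]
width: 0.0382
```

```bash
python3 -c "
from h import *
go(loc('C',-.029,0,.155),-.119)
"
```

```text
t 49.40 p [ 0.5631 -0.0756  0.246 ] yaw -0.118 F [-0.4 -0.3 -0.2] w 0.0382
turn needed (tool x): 0.001
tool mm [ 91.    5.4 174.5]
```

send_rows(increments="140 0 1 35 0; 140 0 1 35 0; 140 0 1 35 0; 140 0 1 35 0; 140 0 1 34 0; 140 40 0 0 0; 140 45 0 0 0; 140 0 0 0 0")

```text
clock: 50.4
ee_pos: [0.5443, -0.2472, 0.1572]
tool_rot: [[-0.008, 0.993, -0.119], [0.005, -0.119, -0.993], [-1.0, -0.009, -0.004]]
wrist_force: [0.2, 0.2, 0.5]
width: 0.0386
```

```bash
python3 -c "
from h import *
go(loc('C',-.029,0,.097),-.119);snap('wrist','w25.png')
"
```

```text
t 50.40 p [ 0.5443 -0.2472  0.1572] yaw -0.119 F [0.2 0.2 0.5] w 0.0386
turn needed (tool x): 0.000
tool mm [60.2  3.7  1.9]
```

View pics/w25.png

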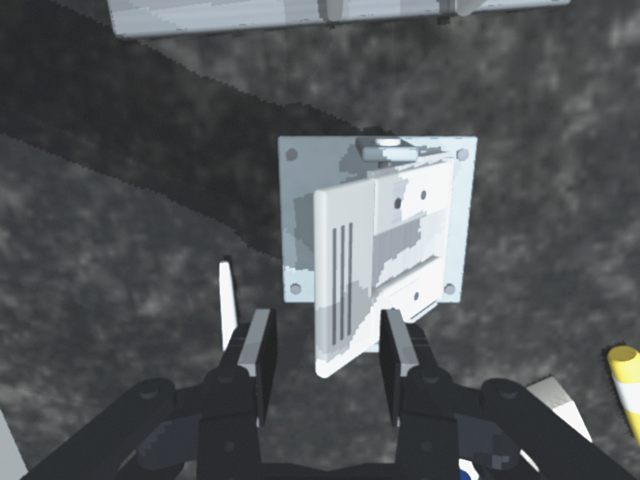

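send_rows(increments="140 15 0 0 0; 140 15 0 0 0; 140 14 0 0 0; 140 9 0 0 0; 140 6 0 0 0; 140 0 0 0 0; 140 0 0 0 0; 140 0 0 0 0")

```text
clock: 51.45
ee_pos: [0.5481, -0.2493, 0.1029]
tool_rot: [[0.001, 0.993, -0.119], [-0.001, -0.119, -0.993], [-1.0, 0.001, 0.001]]
wrist_force: [0.2, 0.8, -0.5]
width: 0.0382
```

```bash
python3 -c "
from h import *
go(loc('C',-.029,0,.097),-.119);snap('wrist','w26.png')
"
```

```text
t 51.45 p [ 0.5481 -0.2493  0.1029] yaw -0.119 F [ 0.2  0.8 -0.5] w 0.0382
turn needed (tool x): 0.000
tool mm [ 5.9 -0.3  0.3]
```

View pics/w26.png

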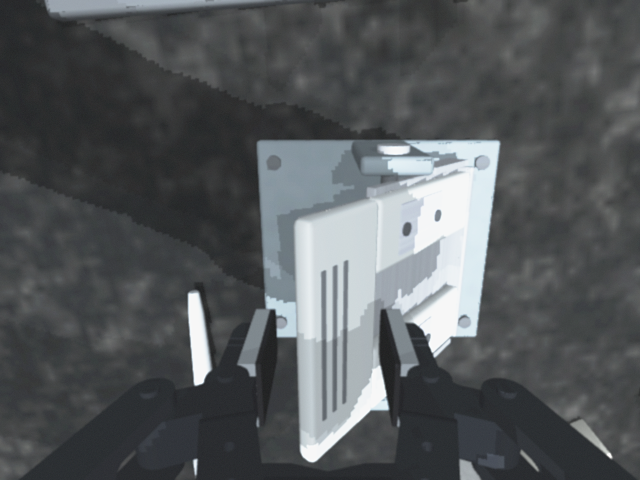

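send_rows(increments="160 3 0 0 0; 175 0 0 0 0; 185 -2 2 0 0; 197 -4 4 0 0; 210 -6 5 0 0; 225 -6 5 0 0; 240 -7 5 0 0; 255 -7 5 0 0")

```text
clock: 52.5
ee_pos: [0.5777, -0.2532, 0.1333]
tool_rot: [[0.008, 0.993, -0.118], [-0.002, -0.118, -0.993], [-1.0, 0.008, 0.001]]
wrist_force: [5.4, -0.5, 0.3]
width: 0.0098
```

```bash
python3 -c "
from h import *
go();snap('wrist','w27.png')
"
```

```text
t 52.50 p [ 0.5777 -0.2532  0.1333] yaw -0.118 F [ 5.4 -0.5  0.3] w 0.0098
```

View pics/w27.png

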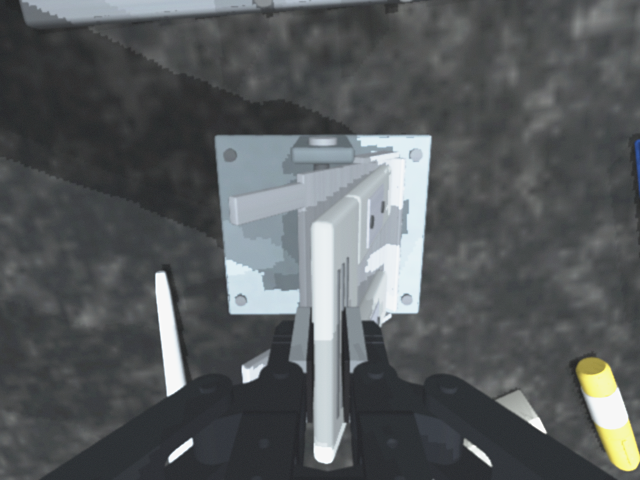

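send_rows(increments="255 -10 2 0 0; 255 -15 0 0 0; 255 -20 0 0 0; 255 -25 0 0 0; 255 -25 0 0 0; 255 -30 0 0 0; 255 -30 0 0 0; 255 0 0 0 0")

```text
clock: 53.55
ee_pos: [0.5759, -0.2529, 0.2886]
tool_rot: [[0.002, 0.993, -0.119], [-0.002, -0.119, -0.993], [-1.0, 0.003, 0.002]]
wrist_force: [0.0, 0.7, -1.1]
width: 0.0062
```

send_rows(increments="255 0 0 0 -0.067; 255 0 -25 0 0; 255 0 -30 0 0; 255 0 -25 0 0; 255 0 0 -30 0; 255 0 0 -40 0; 255 0 0 0 0; 255 0 0 0 0")

```text
clock: 54.55
ee_pos: [0.4985, -0.1783, 0.2851]
tool_rot: [[-0.002, 0.999, -0.052], [0.0, -0.052, -0.999], [-1.0, -0.002, -0.0]]
wrist_force: [0.2, 0.0, -1.3]
width: 0.006
```

```bash
python3 -c "
from h import *
snap('side','s28.png');k=bar2('wrist','w28.png');held();bar('t28.png');go([.494,-.0717,.23],-.0518)
"
```

```text
wrist cand 7636
  n 6394 yaw -0.0516 x 0.434 0.701 y@.567 -0.0772 y ext [-0.0055  0.006 ] zmax 0.12
side 289 z ext [-53.4  45.3] x ext [ 20.4 111. ] y lean dy/dx 0.022 y0 0.3
   head: z [-53.  -20.5] x top [-13.9 -13.6]
wrist 610 z ext [-46.  -28.7] x ext [ 20.5 106.9] y lean dy/dx 0.010 y0 1.4
   head: z [-45.9  47.8] x top [-16.7 -16.3]
bar n 370 yaw -0.0516 xrange 0.434 0.699 y at .567: -0.0751 z 0.1175
t 54.70 p [ 0.499  -0.179   0.2857] yaw -0.053 F [-0.3  0.3 -1.4] w 0.0065
turn needed (tool x): -0.001
tool mm [  55.7  -10.5 -106.9]
```

View pics/w28.png

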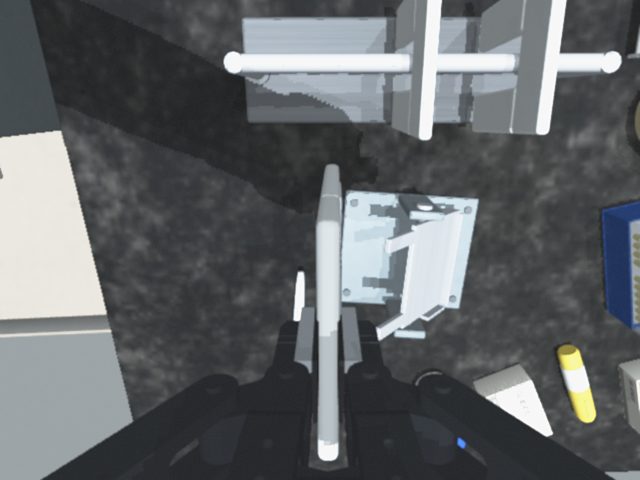

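View pics/t28.png

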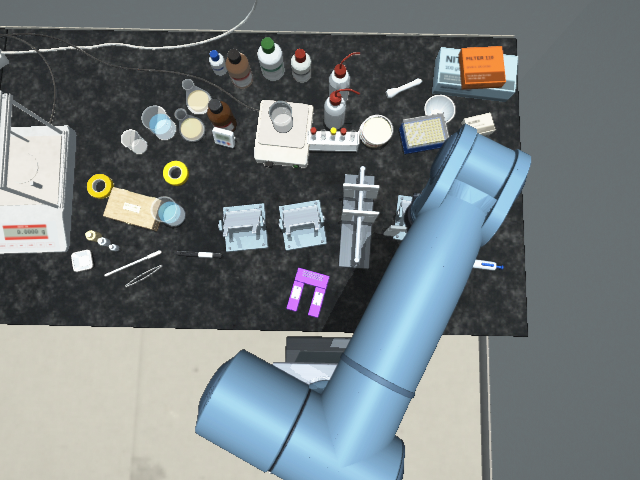

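send_rows(increments="255 0 -5 -20 0; 255 0 -5 -30 0; 255 0 0 -30 0; 255 0 0 -27 0; 255 15 0 0 0; 255 20 0 0 0; 255 20 0 0 0; 255 0 0 0 0")

```text
clock: 55.7
ee_pos: [0.4932, -0.07, 0.2299]
tool_rot: [[-0.003, 0.999, -0.052], [0.001, -0.052, -0.999], [-1.0, -0.004, -0.001]]
wrist_force: [-0.2, -0.3, -1.2]
width: 0.0064
```

```bash
python3 -c "
from h import *
snap('side','s29.png');k=bar2('wrist','w29.png');held();go([.494,-.0717,.155],-.0518)
"
```

```text
wrist cand 8011
  n 5903 yaw -0.0507 x 0.434 0.697 y@.567 -0.0756 y ext [-0.0068  0.005 ] zmax 0.1203
side 342 z ext [-51.6  37. ] x ext [ 20.9 119. ] y lean dy/dx -0.007 y0 0.2
   head: z [-51.9 -20.9] x top [-31.  -12.9]
wrist 1338 z ext [-46.    8.1] x ext [ 20.8 119.5] y lean dy/dx -0.007 y0 1.5
   head: z [-45.9  47.8] x top [-16.2 -15.8]
t 55.80 p [ 0.4947 -0.0706  0.2318] yaw -0.052 F [-0.4 -0.1 -0.7] w 0.0067
turn needed (tool x): -0.000
tool mm [76.8 -0.6  1.1]
```

View pics/w29.png

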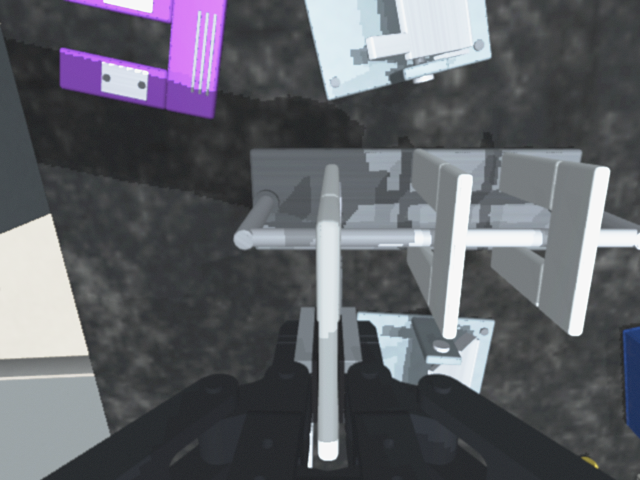

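send_rows(increments="255 20 0 0 0; 255 25 0 0 0; 255 20 0 0 0; 255 10 0 0 0; 255 5 0 0 0; 255 0 0 0 0; 255 0 0 0 0; 255 0 0 0 0")

```text
clock: 56.8
ee_pos: [0.4953, -0.0711, 0.1519]
tool_rot: [[0.001, 0.999, -0.052], [-0.0, -0.052, -0.999], [-1.0, 0.001, 0.0]]
wrist_force: [0.7, 0.2, -0.9]
width: 0.0062
```

```bash
python3 -c "
from h import *
snap('side','s30.png');go([.494,-.0717,.141],-.0518)
i=cv2.imread('pics/s30.png')[150:300,220:400];cv2.imwrite('pics/s30c.png',cv2.resize(i,None,fx=4,fy=4,interpolation=cv2.INTER_CUBIC))
"
```

```text
t 56.85 p [ 0.4952 -0.071   0.1518] yaw -0.052 F [ 0.5 -0.2 -0.9] w 0.0067
turn needed (tool x): -0.000
tool mm [10.8 -1.1  0.7]
```

View pics/s30c.png

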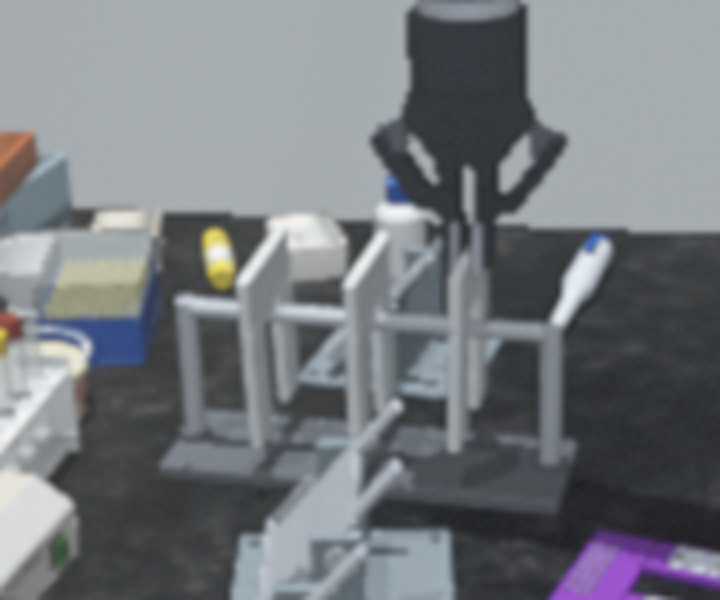

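send_rows(increments="255 5 0 0 0; 255 3 0 0 0; 255 2 0 0 0; 255 0 0 0 0; 255 0 0 0 0; 255 0 0 0 0; 255 0 0 0 0; 255 0 0 0 0")

```text
clock: 57.85
ee_pos: [0.4949, -0.0709, 0.1425]
tool_rot: [[0.001, 0.999, -0.052], [-0.0, -0.052, -0.999], [-1.0, 0.001, 0.0]]
wrist_force: [-3.1, 1.6, 8.6]
width: 0.0065
```

send_rows(increments="255 -1 0 0 0; 225 0 0 0 0; 210 0 0 0 0; 195 0 0 0 0; 180 0 0 0 0; 165 0 0 0 0; 160 0 0 0 0; 160 0 0 0 0")

```text
clock: 58.85
ee_pos: [0.4948, -0.071, 0.1423]
tool_rot: [[0.0, 0.999, -0.052], [-0.0, -0.052, -0.999], [-1.0, 0.0, 0.0]]
wrist_force: [-0.4, -0.4, 0.4]
width: 0.032
```

send_rows(increments="160 -15 0 0 0; 160 -25 0 0 0; 160 -40 0 0 0; 255 -25 0 0 0; 255 0 0 0 0; 255 0 0 0 0; 255 0 0 0 0; 255 0 0 0 0")

```text
clock: 59.85
ee_pos: [0.4941, -0.0707, 0.2463]
tool_rot: [[-0.002, 0.999, -0.052], [0.0, -0.052, -0.999], [-1.0, -0.002, -0.0]]
wrist_force: [-0.5, -0.4, -0.4]
width: -0.0002
```

```bash
python3 -c "
from h import *
snap('side','s31.png');snap('wrist','w31.png');go()
i=cv2.imread('pics/s31.png')[150:300,220:400];cv2.imwrite('pics/s31c.png',cv2.resize(i,None,fx=4,fy=4,interpolation=cv2.INTER_CUBIC))
for n in 'CBA':
  for s in (-1,1): print(n,s,np.round(loc(n,-.026,s*.04,.13),4))
"
```

```text
t 59.95 p [ 0.4944 -0.0708  0.2467] yaw -0.052 F [ 0.2 -0.2  0.3] w 0.0000
C -1 [ 0.5459 -0.2896  0.13  ]
C 1 [ 0.5554 -0.2102  0.13  ]
B -1 [0.5343 0.0402 0.13  ]
B 1 [0.5194 0.1188 0.13  ]
A -1 [0.5211 0.2121 0.13  ]
A 1 [0.5107 0.2914 0.13  ]
```

View pics/s31c.png

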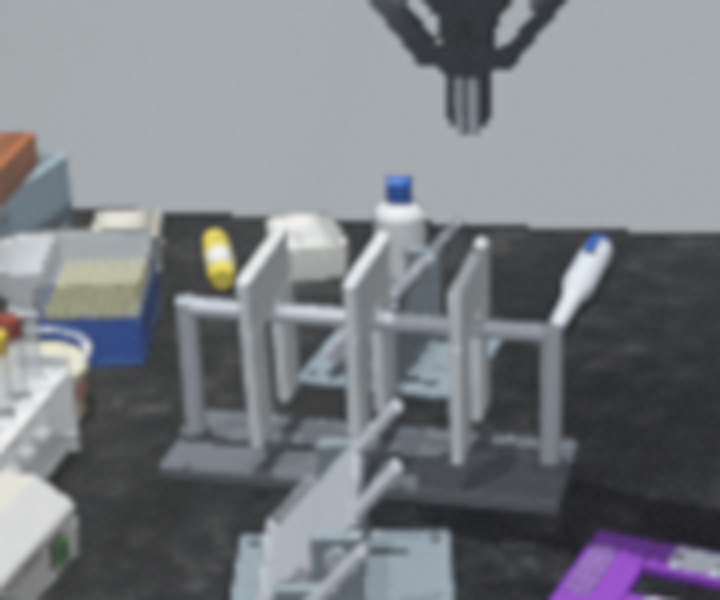

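View pics/w31.png

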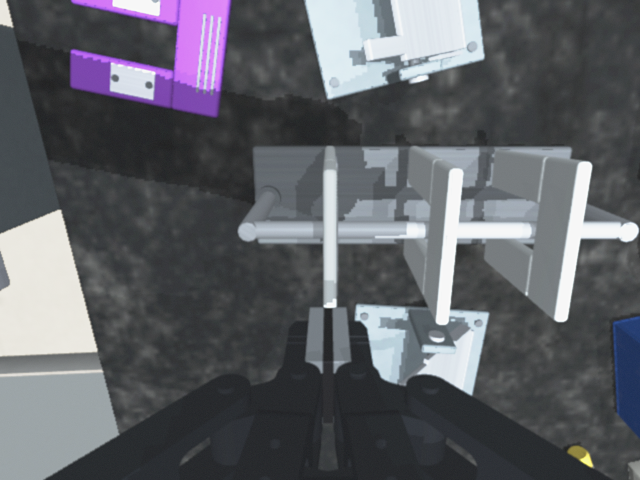

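```bash
python3 -c "
from h import *
go(loc('C',-.028,-.04,.12),-.119)
"
```

```text
t 59.95 p [ 0.4944 -0.0708  0.2467] yaw -0.052 F [ 0.2 -0.2  0.3] w 0.0000
turn needed (tool x): 0.067
tool mm [126.7  75.1 211.1]
```

send_rows(increments="255 0 0 0 0.067; 255 0 15 42 0; 255 0 15 42 0; 255 0 15 42 0; 255 0 15 42 0; 255 0 15 42 0; 255 40 0 0 0; 255 40 0 0 0")

```text
clock: 60.95
ee_pos: [0.5448, -0.2895, 0.1663]
tool_rot: [[0.001, 0.993, -0.12], [-0.001, -0.12, -0.993], [-1.0, 0.001, 0.001]]
wrist_force: [0.4, 1.2, -0.4]
width: 0.0001
```

send_rows(increments="255 35 0 0 0; 255 8 0 0 0; 255 0 0 0 0; 255 0 0 0 0; 255 0 0 0 0; 255 0 0 0 0; 255 0 0 0 0; 255 0 0 0 0")

```text
clock: 61.95
ee_pos: [0.5444, -0.2884, 0.1244]
tool_rot: [[0.0, 0.993, -0.119], [-0.0, -0.119, -0.993], [-1.0, 0.0, 0.0]]
wrist_force: [0.0, -0.3, -0.1]
width: 0.0
```

```bash
python3 -c "
from h import *
go(loc('C',-.028,-.04,.12),-.119);snap('wrist','w32.png')
"
```

```text
t 61.95 p [ 0.5444 -0.2884  0.1244] yaw -0.119 F [ 0.  -0.3 -0.1] w 0.0000
turn needed (tool x): -0.000
tool mm [ 4.4 -0.3  1. ]
```

View pics/w32.png

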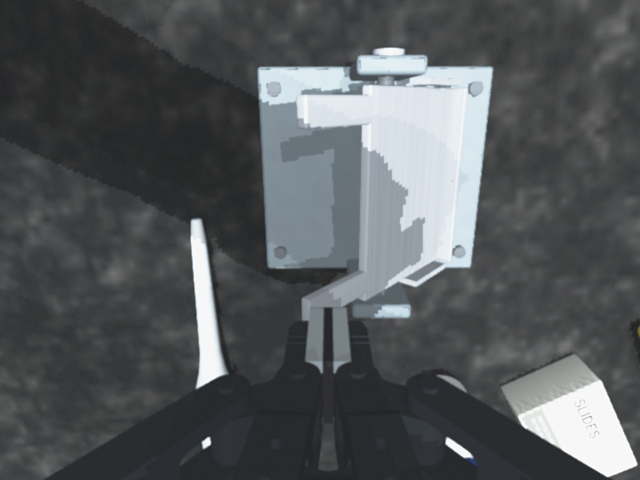

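send_rows(increments="255 10 0 0 0; 255 10 0 0 0; 255 10 0 0 0; 255 10 0 0 0; 255 8 0 0 0; 255 6 0 0 0; 255 4 0 0 0; 255 2 0 0 0")

```text
clock: 63.0
ee_pos: [0.5436, -0.2882, 0.0648]
tool_rot: [[-0.001, 0.993, -0.119], [0.0, -0.119, -0.993], [-1.0, -0.001, 0.0]]
wrist_force: [-6.8, 2.9, 17.0]
width: -0.0002
```

send_rows(increments="255 1 0 0 0; 255 1 0 0 0; 255 1 0 0 0; 255 0 0 0 0; 255 0 0 0 0; 255 0 0 0 0; 255 0 0 0 0; 255 0 0 0 0")

```text
clock: 64.0
ee_pos: [0.5437, -0.2882, 0.0647]
tool_rot: [[0.0, 0.993, -0.119], [-0.001, -0.119, -0.993], [-1.0, 0.0, 0.001]]
wrist_force: [-10.0, 4.9, 23.5]
width: -0.0001
```

```bash
cat >> h.py <<'E'
def tray(P,n):
    a,b,t=PIV[n];q=P.reshape(-1,3);d=q[:,:2]-[a,b];X=d[:,0]*np.cos(t)+d[:,1]*np.sin(t);Y=-d[:,0]*np.sin(t)+d[:,1]*np.cos(t)
    m=(abs(Y)<.03)&(X<.045)&(X>-.014)&(q[:,2]>.03)&(q[:,2]<.1);X=X[m];Z=q[m,2]
    if len(X)<10: return None
    for i in range(4):
        k=np.polyfit(X,Z,1); r=np.abs(Z-np.polyval(k,X)); g=r<max(.002,2*np.median(r)); X,Z=X[g],Z[g]
    return n,round(float(np.arctan(-k[0])),3),len(X),'z0 %.4f'%k[1]
E
python3 -c "
from h import *
go();P=pts(snap('wrist','w33.png'));print(tray(P,'C'))
"
```

```text
t 64.00 p [ 0.5437 -0.2882  0.0647] yaw -0.119 F [-10.    4.9  23.5] w -0.0001
('C', -0.001, 28016, 'z0 0.0657')
```

View pics/w33.png

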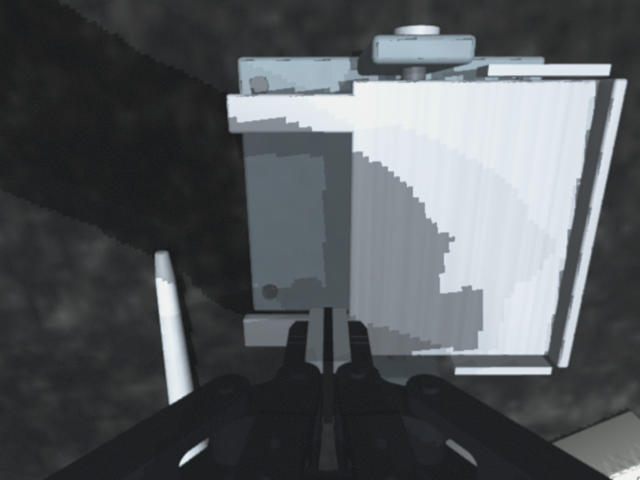

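send_rows(increments="255 -40 0 0 0; 255 -50 0 0 0; 255 -50 0 0 0; 255 -45 0 0 0; 255 0 0 0 -0.153; 255 0 0 0 -0.153; 255 0 0 0 0; 255 0 0 0 0")

```text
clock: 65.05
ee_pos: [0.5444, -0.2882, 0.2458]
tool_rot: [[-0.0, 0.983, 0.184], [0.0, 0.184, -0.983], [-1.0, -0.0, -0.001]]
wrist_force: [-0.4, -0.4, 0.2]
width: 0.0002
```

```bash
python3 -c "
from h import *
go(loc('B',-.028,.04,.124),.187);P=pts(snap('wrist','w34.png'));print(tray(P,'C'))
"
```

```text
t 65.05 p [ 0.5444 -0.2882  0.2458] yaw 0.185 F [-0.4 -0.4  0.2] w 0.0002
turn needed (tool x): -0.002
tool mm [ 121.8   49.1 -404.5]
('C', -0.0, 6005, 'z0 0.0656')
```

send_rows(increments="255 0 6 -50 0; 255 0 6 -50 0; 255 0 6 -50 0; 255 0 6 -50 0; 255 0 6 -50 0; 255 0 6 -50 0; 255 0 6 -50 0; 255 0 6 -54 0")

```text
clock: 66.1
ee_pos: [0.5162, 0.119, 0.2463]
tool_rot: [[0.0, 0.983, 0.184], [0.0, 0.184, -0.983], [-1.0, 0.0, 0.0]]
wrist_force: [0.9, 0.7, -0.2]
width: 0.0003
```

```bash
python3 -c "
from h import *
go(loc('B',-.028,.04,.124),.187)
"
```

```text
t 66.10 p [0.5162 0.119  0.2463] yaw 0.185 F [ 0.9  0.7 -0.2] w 0.0003
turn needed (tool x): -0.002
tool mm [122.3   1.1   0.9]
```

send_rows(increments="255 40 1 1 0; 255 40 0 0 0; 255 35 0 0 0; 255 7 0 0 0; 255 0 0 0 0; 255 0 0 0 0; 255 0 0 0 0; 255 0 0 0 0")

```text
clock: 67.1
ee_pos: [0.5182, 0.1168, 0.1251]
tool_rot: [[0.002, 0.983, 0.186], [0.0, 0.186, -0.983], [-1.0, 0.002, 0.0]]
wrist_force: [-0.5, -0.4, -0.0]
width: -0.0001
```

```bash
python3 -c "
from h import *
go(loc('B',-.028,.04,.124),.187);snap('wrist','w35.png')
"
```

```text
t 67.10 p [0.5182 0.1168 0.1251] yaw 0.187 F [-0.5 -0.4 -0. ] w -0.0001
turn needed (tool x): -0.000
tool mm [ 1.1 -0.4 -1.8]
```

View pics/w35.png

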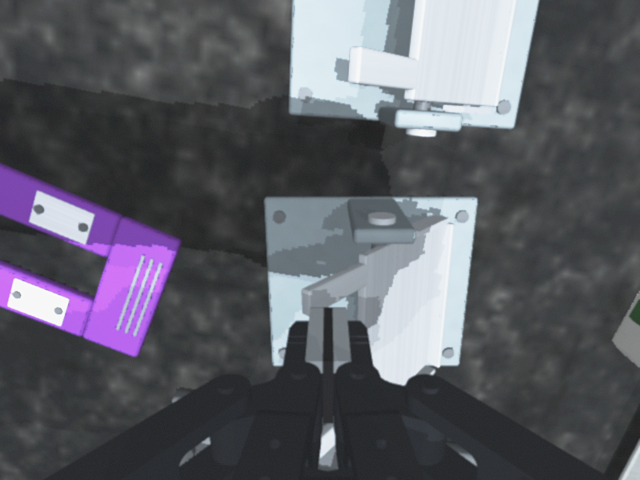

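send_rows(increments="255 10 0 -1 0; 255 10 0 0 0; 255 10 0 0 0; 255 10 0 0 0; 255 8 0 0 0; 255 6 0 0 0; 255 4 0 0 0; 255 3 0 0 0")

```text
clock: 68.15
ee_pos: [0.5166, 0.1176, 0.0646]
tool_rot: [[-0.001, 0.983, 0.186], [-0.0, 0.186, -0.983], [-1.0, -0.001, 0.0]]
wrist_force: [-11.9, -1.8, 31.6]
width: 0.0
```

send_rows(increments="255 1 0 0 0; 255 1 0 0 0; 255 0 0 0 0; 255 0 0 0 0; 255 0 0 0 0; 255 0 0 0 0; 255 0 0 0 0; 255 0 0 0 0")

```text
clock: 69.15
ee_pos: [0.5166, 0.1176, 0.0645]
tool_rot: [[0.0, 0.983, 0.186], [-0.0, 0.186, -0.983], [-1.0, 0.0, 0.0]]
wrist_force: [-13.4, -1.7, 30.7]
width: 0.0001
```

send_rows(increments="255 -40 0 0 0; 255 -40 0 0 0; 255 -40 0 0 0; 255 -20 0 0 0; 255 0 0 0 0.06; 255 0 0 0 0; 255 0 0 0 0; 255 0 0 0 0")

```text
clock: 70.15
ee_pos: [0.5171, 0.1177, 0.2008]
tool_rot: [[-0.001, 0.992, 0.127], [-0.0, 0.127, -0.992], [-1.0, -0.001, 0.0]]
wrist_force: [-0.4, -0.1, -0.4]
width: 0.0002
```

```bash
python3 -c "
from h import *
P=pts(snap('wrist','w36.png'));print(tray(P,'B'),tray(P,'A'));P=pts(snap('side','s36.png'));print([tray(P,n) for n in 'ABC'])
go(loc('A',-.028,-.04,.124),.127)
"
```

```text
('B', 0.0, 6498, 'z0 0.0656') ('A', 0.866, 3383, 'z0 0.0671')
[('A', 0.864, 228, 'z0 0.0683'), ('B', -0.006, 282, 'z0 0.0641'), ('C', 0.011, 33, 'z0 0.0636')]
t 70.25 p [0.5172 0.1177 0.2009] yaw 0.127 F [ 0.2  0.4 -0.6] w -0.0000
turn needed (tool x): 0.000
tool mm [ 76.9  13.8 -93.1]
```

send_rows(increments="255 0 4 -31 0; 255 0 5 -31 0; 255 0 5 -31 0; 255 40 0 0 0; 255 36 0 0 0; 255 0 0 0 0; 255 0 0 0 0; 255 0 0 0 0")

```text
clock: 71.25
ee_pos: [0.521, 0.212, 0.1272]
tool_rot: [[0.003, 0.992, 0.126], [0.001, 0.126, -0.992], [-1.0, 0.003, -0.0]]
wrist_force: [0.2, 0.2, 0.6]
width: 0.0005
```

```bash
python3 -c "
from h import *
go(loc('A',-.028,-.04,.124),.127)
"
```

```text
t 71.25 p [0.521  0.212  0.1272] yaw 0.127 F [0.2 0.2 0.6] w 0.0005
turn needed (tool x): -0.000
tool mm [ 3.2 -1.9 -0. ]
```

send_rows(increments="255 12 -2 0 0; 255 10 0 0 0; 255 10 0 0 0; 255 10 0 0 0; 255 8 0 0 0; 255 6 0 0 0; 255 4 0 0 0; 255 2 0 0 0")

```text
clock: 72.25
ee_pos: [0.5166, 0.2113, 0.0646]
tool_rot: [[-0.001, 0.992, 0.127], [-0.0, 0.127, -0.992], [-1.0, -0.001, 0.0]]
wrist_force: [-10.1, -3.4, 26.1]
width: 0.0001
```

send_rows(increments="255 1 0 0 0; 255 0 0 0 0; 255 0 0 0 0; 255 0 0 0 0; 255 0 0 0 0; 255 0 0 0 0; 255 0 0 0 0; 255 0 0 0 0")

```text
clock: 73.25
ee_pos: [0.5167, 0.2113, 0.0647]
tool_rot: [[-0.0, 0.992, 0.127], [-0.0, 0.127, -0.992], [-1.0, -0.0, 0.0]]
wrist_force: [-9.5, -2.6, 23.4]
width: 0.0
```

send_rows(increments="255 -40 0 0 0; 255 -40 0 0 0; 255 -40 0 0 0; 255 -40 0 0 0; 255 -20 0 0 0; 255 0 0 0 0; 255 0 0 0 0; 255 0 0 0 0")

```text
clock: 74.25
ee_pos: [0.5167, 0.2112, 0.2406]
tool_rot: [[-0.003, 0.992, 0.127], [-0.001, 0.127, -0.992], [-1.0, -0.003, 0.001]]
wrist_force: [-0.4, -0.0, -0.1]
width: -0.0
```

```bash
python3 -c "
from h import *
P=pts(snap('wrist','w37.png'));print(tray(P,'A'))
P=pts(snap('side','s37.png'));print([tray(P,n) for n in 'ABC'])
try: bar('t37.png')
except Exception as e: print(e)
go()
"
```

```text
('A', 0.001, 6512, 'z0 0.0657')
[('A', 0.002, 465, 'z0 0.0644'), ('B', -0.002, 284, 'z0 0.0641'), ('C', 0.008, 55, 'z0 0.0634')]
bar n 356 yaw -0.0515 xrange 0.433 0.7 y at .567: -0.0750 z 0.1174
t 74.40 p [0.517  0.2113 0.2413] yaw 0.127 F [ 1.  -0.   0.4] w -0.0001
```

View pics/s37.png

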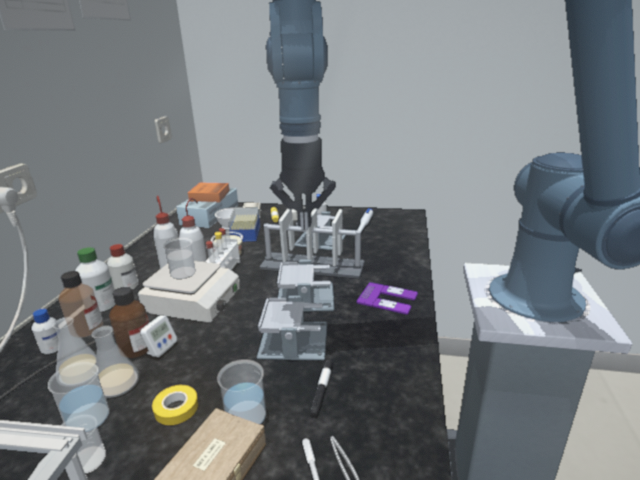

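View pics/t37.png

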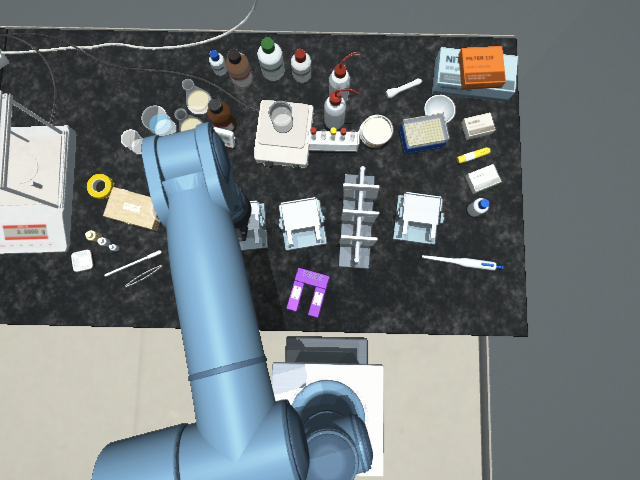

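All three trays read level, and all three carriers hang at top px (361,185), (361,210) and (360,237). Marker, beaker, bottle and pipette are where they were at the start, and the arm is clear. Handing in.

```bash
python3 -c "
from station import arm
print(arm.close_job())"
```

```text
the job is handed in; nothing more can be done
None
```

The job is handed in, finished at about 74 s of the 210 s allowed. All three carriers hang astride the bar with one leg on each side, and all three trays are level.

- **Tipping and draining:** I pressed the leg ends of all three carriers down to about 0.86 rad. They stood tipped together from about 18 s to 30 s, so more than ten seconds, before I took the first one.
- **Hanging:** I took each carrier by its raised head and set it on the bar about 70 mm from the next, seating it with 5 to 15 N. None was dropped. The purple lookalike was left alone.
- **Levelling:** I pressed each tray level by one of its ears. Close wrist-camera readings gave 0.001, 0.000 and 0.000 rad.

In the last pictures:
- The rail had not moved: the bar was in the same place to within 1 mm throughout.
- Beaker, bottle, marker and pipette looked to be where they started, judged by eye.
- The gripper was clear of everything.

Two things did not agree exactly:
- **Tilt readings:** the side and top cameras read some tray angles slightly differently from the wrist camera. The side camera gave up to 0.011 rad on level trays, and the top camera gave 0.79 to 0.83 rad on tipped ones. I put this down to their coarser resolution. One side-camera reading of the far tipped carrier (0.53 rad) came from only a few points, and I ignored it.
- **Ear force:** levelling one tray briefly pressed its ear with about 34 N through the fingertips, which was more than needed. That is below the 40 N body limit and the 120 N wrist limit.

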